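Set out stacked boxes for the clearance sale

ROBOT

A 6-joint arm with a two-finger parallel gripper is mounted at the origin on the work surface. World frame = base frame: x ahead of the robot, y to its left, z up, the work surface at z = 0. Lengths are in m, angles in degrees, forces in N, time in s.
With the tool pointing down it reaches from about 0.375 to 0.825 m from the base axis. Payload 5.5 kg.
Tool frame: the origin (TCP) lies at the very end of the fingers, on their centre line; the grasp point (between the pads) lies 19 mm behind it; z points along the fingers, y is the line along which they close (so a half turn about z gives the same grasp; the last joint's range is limited). The gripper opens to 85 mm and grips with 20 to 120 N. Pads are 22 mm wide; open, the fingers measure 114 mm over their backs; the gripper's body (76 mm by 85 mm) begins 54 mm behind the grasp point. The pads swing forward as they close: fully open they stand 13 mm farther back than shut.
Start: joints at [-74.828, 17.962, -2.699, 69.339, 0, 90], TCP at [0.157, -0.579, 0.202] pointing down, gripper open.
Joint ranges: [-152.73, 152.73], [-39.44, 99.34], [-58.76, 71.6], [-118.89, 123.64], [-81.53, 83.1], [-180, 180]. Speed limits (degrees/s): [136.94, 136.94, 172.46, 180, 180, 180].

INTERFACE

Orientations are given as a 3x3 rotation matrix whose columns are the frame's x, y, z axes.
In Python, from cell import ctrl gives the robot as it stands.
- The arm moves only by the shell command python3 -m jog 'ROWS'. ROWS is JSON, a list of rows, each an object of numbers: "x", "y", "z": the shift along the tool's x, y, z in cm; "ax", "ay", "az": the turn, a rotation vector about the tool's x, y, z in rad; "hand": the opening, from 0 (shut) to 1 (fully open). In form: [{"x": .., "y": .., "z": .., "ax": .., "ay": .., "az": .., "hand": ..}, ...]. A call has 1 to 10 rows; each row shifts and turns the commanded pose from where the row before left it, along the tool's axes as they then stand; what a row does not reach is not made up. A row lasts 1/8 s, in which the tool goes at most 62.5 mm and 10.7 degrees, less where a joint would pass 70% of its speed; a pose out of reach is approached as far as the arm can. A call is refused whole if a number of a shift passes 6.25 or a number of a turn 0.188, either way. A call with a gripper value outside its range is refused whole. The fingers move at their own pace and stop on an object; the grip force is fixed at half the most. Time passes only in rows, so rows that do not move let the fingers close. It gives the time, the measured TCP pose, the force, the opening and the grip force at its end, in the units of the state.
- ctrl.observe(): the state, without advancing time (a new reading comes with each control period).
- ctrl.grab_frame(name): name is "side" or "top" or "wrist"; returns a dict with "img" (384x512x3 uint8, blue, green, red), "z_map" (384x512 float32, m along the optical axis (not along the pixel's ray), 0 where there is no reading), "vertical_fov" (degrees; the focal length in pixels is half the picture's height over the tangent of half this angle, whatever the lens; pixels are square), "cx", "cy" (the principal point, pixels), "rvec" (rotation vector, rad) and "tvec" (3), from world to camera coordinates, as OpenCV has them; the wrist camera has in their place "T_tool_cam" (4x4, takes a point from camera to tool coordinates, whose origin is the TCP and whose axes are the flange's). Camera axes: x right, y down, z forward; pixel columns grow to the right and rows downward; lengths in m; the calibration is good to about 2 mm. A picture is of the moment at which its call begins: read the wrist's pose just before it.
- ctrl.hand_in(): hands the job in; it is judged then, once.
The state is a dict: "t": time; "joint_pos": joint angles; "qd": joint speeds; "joint_efforts": joint torques, N m; "tcp_pos": TCP position; "orientation": TCP orientation; "wrist_force": force on the tool from outside, world axes, zero at the start; "torque": the same for the moment, N m; "width": finger opening in m; "grip_force": force on a finger pad.
Only numpy, scipy, OpenCV 4.12 (cv2) and the standard library are available. Lean on these libraries where they do the work, as an engineer would, in place of code of your own. Each camera call takes 0.05 s, during which the arm holds its last target. There are 200 camera calls.

TASK

The four small boxes on the sale table are stacked in two pairs. Take the stacks apart, always the upper box first, and set every box upright and alone on the low display stand that has the same outline as the box, centred on the stand and lined up with it. Set them down without dropping them, and leave the brass bell and the coffee pot where they are.

Things in the scene. Friction and masses are not known exactly. Their poses are not given: they have to be found in the camera images.
- long_box_mid (a point): Long rectangular wooden box with flat lid, closed and solid to handle, 140 mm (x) by 60 mm (y), 44 mm high, about 0.2 to 0.4 kg; always the lower one of a stack, standing on the table, with the round or the oval tin on it. The point is the box's centre, half-way up; z is up when it stands upright; x runs along its 140 mm length.
- square_tin_mid (a point): Square green-enamelled tea tin, 64 by 64 mm, 44 mm high, flat top, about 0.15 to 0.3 kg; always the lower one of the other stack, standing on the table. The point is the box's centre, half-way up; z is up when it stands upright; x and y run square to its sides.
- round_tin_mid (a point): Round brass tin, 46 mm in diameter, 38 mm high, flat top, about 0.1 kg; at the start it stands loose on top of the long box or of the square tin. The point is the box's centre, half-way up; z is up when it stands upright; its yaw does not matter.
- oval_tin_mid (a point): Oblong black-lacquered tin with half-round ends and straight sides, 84 mm long (x) by 34 mm wide (y), 38 mm high, flat top, about 0.1 kg; at the start it stands loose on top of the other one of the long box and the square tin. The point is the box's centre, half-way up; z is up when it stands upright; x runs along its 84 mm length.
- stand_long_top (a point): Rectangular display stand for the long box, 164 mm (x) by 84 mm (y) (the stands are fixed, 12 mm high, dark wood with a thin grey felt on top, all alike but for outline; each is its own box's outline plus 12 mm all round). The point is the centre of the top face; z up; x runs along its 164 mm length.
- stand_square_top (a point): Square display stand for the square tin, 88 by 88 mm (the stands are fixed, 12 mm high, dark wood with a thin grey felt on top, all alike but for outline; each is its own box's outline plus 12 mm all round). The point is the centre of the top face; z up; x and y run square to its sides.
- stand_round_top (a point): Round display stand for the round tin, 70 mm in diameter (the stands are fixed, 12 mm high, dark wood with a thin grey felt on top, all alike but for outline; each is its own box's outline plus 12 mm all round). The point is the centre of the top face; z up; its yaw does not matter.
- stand_oval_top (a point): Oblong display stand with half-round ends for the oval tin, 108 mm long (x) by 58 mm wide (y) (the stands are fixed, 12 mm high, dark wood with a thin grey felt on top, all alike but for outline; each is its own box's outline plus 12 mm all round). The point is the centre of the top face; z up; x runs along its 108 mm length.
- bell: Small brass hand bell with a dark wooden handle, 52 mm in diameter at the mouth, 77 mm high, standing upright; not to be moved. Origin at the centre of its underside.
- coffee_pot: Cylindrical steel coffee pot, 84 mm in diameter, 135 mm high, with a black handle reaching 80 mm from its axis on +x and a short spout on -x; not to be moved. Origin at the centre of its underside.

How it is judged:
By the outcome, as a careful person would: the job done as asked, in the order asked, and still so for the second after the job is handed in, with the robot touching nothing.
It also fails if it takes over 115 s, if anything falls off the work surface, if the arm or the gripper's body presses on something with over 40 N, if the wrist force passes 120 N, or if a joint passes its speed limit or range.

## Working session

There is one attempt and no reset: what is moved stays moved. The work goes in short steps, Python scripts to look and compute and a shell command to move; the robot and the scene stay as the last step left them, time stands still between calls to the robot, and variables do not carry over. Pictures are saved under pics/ and viewed, at most 18 in all, crops included, and the job is handed in when it is done.

```bash
ls; mkdir -p pics
cat > h.py <<'E'
import numpy as np, cv2
from cell import ctrl
def grab(n):
    s=ctrl.observe(); f=ctrl.grab_frame(n)
    H,W=f["img"].shape[:2]; fl=H/2/np.tan(np.radians(f["vertical_fov"])/2)
    if "rvec" in f:
        R=cv2.Rodrigues(np.array(f["rvec"],float))[0].T; c=-R@np.array(f["tvec"],float).ravel()
    else:
        T=np.array(f["T_tool_cam"]); Rt=np.array(s["orientation"]); R=Rt@T[:3,:3]; c=np.array(s["tcp_pos"])+Rt@T[:3,3]
    return dict(img=f["img"],z=f["z_map"],fl=fl,cx=f["cx"],cy=f["cy"],R=R,c=c,s=s)
def cloud(g):
    H,W=g["z"].shape; u,v=np.meshgrid(np.arange(W),np.arange(H))
    d=np.stack([(u-g["cx"])/g["fl"],(v-g["cy"])/g["fl"],np.ones_like(u,float)],-1)*g["z"][...,None]
    return d@g["R"].T+g["c"]
def ray(g,uv,h):
    uv=np.atleast_2d(uv).astype(float)
    d=np.c_[(uv[:,0]-g["cx"])/g["fl"],(uv[:,1]-g["cy"])/g["fl"],np.ones(len(uv))]@g["R"].T
    return g["c"]+d*((h-g["c"][2])/d[:,2])[:,None]
E
python3 - <<'E'
from h import *
import pickle
for n in("top","side","wrist"):
    g=grab(n); pickle.dump(g,open(n+".pkl","wb")); cv2.imwrite(f"pics/{n}0.png",g["img"]); print(n,g["c"].round(3),g["R"].round(2).tolist(),(g["z"]>0).mean())
s=ctrl.observe();print(s)
E
```

```text
pics
top [0.429 0.011 1.464] [[0.01, -0.99, 0.11], [-1.0, -0.02, -0.01], [0.01, -0.11, -0.99]] 0.9959869384765625
side [ 0.286 -0.728  0.711] [[0.93, -0.25, 0.28], [-0.37, -0.58, 0.72], [-0.02, -0.78, -0.63]] 0.9961395263671875
wrist [ 0.238 -0.555  0.374] [[0.26, -0.91, -0.32], [-0.96, -0.25, -0.08], [-0.0, 0.33, -0.94]] 0.9960734049479166
{'t': 0.15, 'joint_pos': array([-7.48277569e+01,  1.79944280e+01, -2.74302831e+00,  6.93390791e+01,
        2.85085580e-04,  9.00017772e+01]), 'qd': array([-0.00937097, -0.12763251,  0.10213338, -0.06872137, -0.04843871,
       -0.02724292]), 'joint_efforts': array([ 9.09493792e-04, -5.40045118e+01,  3.40060222e+01,  1.33177964e-02,
        6.95616245e-05,  1.54380803e-05]), 'tcp_pos': array([ 0.15690497, -0.57860712,  0.20132242]), 'orientation': array([[ 9.65151518e-01,  2.61691476e-01, -3.44804078e-04],
       [ 2.61691703e-01, -9.65150655e-01,  1.29053545e-03],
       [ 4.93424307e-06, -1.33579461e-03, -9.99999108e-01]]), 'wrist_force': array([-0.08098534,  0.58936812,  0.42835142]), 'torque': array([-0.05625563, -0.01666555, -0.01404065]), 'grip_force': 0.0, 'width': 0.08480987461090889}
```

View pics/top0.png

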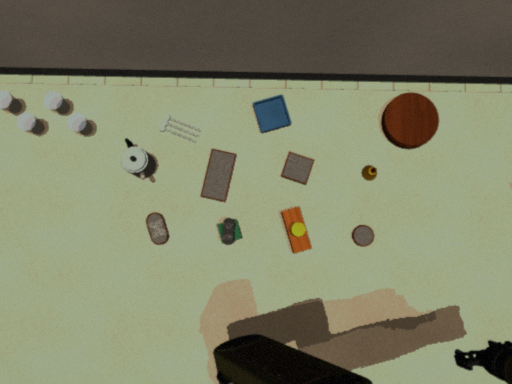

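View pics/side0.png

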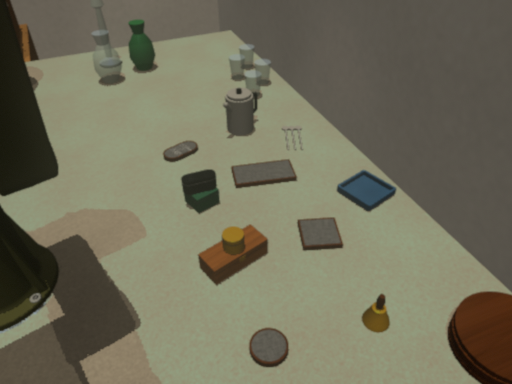

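The top view shows the long box with the round tin on it at (296,230), and the square tin with the oval tin on it at (230,231). The stands are at: long (219,175), square (297,168), round (363,235), oval (157,228). The bell is at (370,172) and the pot at (135,160). The side view agrees with this.

```bash
cat > m.py <<'E'
from h import *
def rects(g,roi,zlo,zhi,h):
    """roi: world xmin,xmax,ymin,ymax; blobs of cloud with z in range; rect via rays onto plane h"""
    P=cloud(g); m=((P[...,2]>zlo)&(P[...,2]<zhi)&(P[...,0]>roi[0])&(P[...,0]<roi[1])&(P[...,1]>roi[2])&(P[...,1]<roi[3])).astype(np.uint8)
    out=[]
    cs,_=cv2.findContours(m,cv2.RETR_EXTERNAL,cv2.CHAIN_APPROX_NONE)
    for c in cs:
        if cv2.contourArea(c)<25: continue
        q=ray(g,c[:,0],h)[:,:2]; (x,y),(w,l),a=cv2.minAreaRect((q*1000).astype(np.float32))
        if w<l: w,l,a=l,w,a+90   # a = angle of long side
        out.append((round(x),round(y),round(w),round(l),round((a+90)%180-90,1),round(float(np.median(P[...,2][m>0])),3),len(c)))
    return out
E
python3 - <<'E'
from m import *
import pickle
g=pickle.load(open("top.pkl","rb"))
P=cloud(g)
for u,v in [(219,175),(297,168),(363,235),(157,228),(230,231),(296,230),(298,245),(370,172),(135,160),(330,200)]: print(u,v,P[v,u].round(3))
roi=(.25,.75,-.5,.5)
print("f",g["fl"])
for lo,hi,h in [(.006,.025,.012),(.03,.06,.044),(.068,.2,.082)]:
    print(h); [print(r) for r in rects(g,roi,lo,hi,h)]
E
```

```text
219 175 [0.649 0.13  0.012]
297 168 [ 0.677 -0.127  0.012]
363 235 [ 0.459 -0.342  0.016]
157 228 [0.472 0.326 0.015]
230 231 [0.464 0.086 0.084]
296 230 [ 0.47  -0.118  0.082]
298 245 [ 0.424 -0.128  0.045]
370 172 [ 0.662 -0.361  0.043]
135 160 [0.674 0.378 0.123]
330 200 [ 0.573 -0.238 -0.001]
f 444.9101078732291
0.012
(456, -344, 73, 70, 32.4, 0.011, 68)
(471, 327, 105, 66, 8.8, 0.011, 86)
(665, -365, 46, 42, 27.4, 0.011, 56)
(679, -126, 94, 94, 70.4, 0.011, 106)
(651, 133, 167, 89, -11.8, 0.011, 147)
0.044
(458, 120, 64, 16, 4.2, 0.044, 44)
(470, 65, 67, 22, 1.2, 0.044, 48)
(472, -123, 139, 61, 16.7, 0.044, 156)
(665, -365, 30, 26, -89.1, 0.044, 32)
(674, 348, 69, 22, -6.0, 0.044, 44)
0.082
(473, -124, 44, 43, -89.2, 0.108, 40)
(464, 93, 80, 31, 1.2, 0.108, 62)
(684, 392, 122, 84, 57.2, 0.108, 102)
```

View pics/wrist0.png

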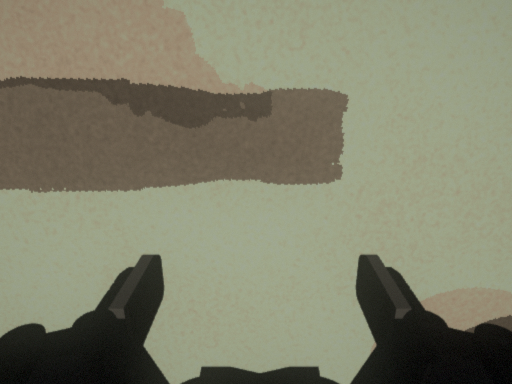

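The wrist view shows only the table and shadow, with the open fingers at (150,285) and (375,285). Next I go above the long-box stack.

```bash
python3 -m jog '[{"x":4.2,"y":-3.6},{"x":4.2,"y":-3.6},{"x":4.2,"y":-3.6},{"x":4.2,"y":-3.6},{"x":4.2,"y":-3.6},{"x":4.2,"y":-3.6},{"x":4.2,"y":-3.6},{"x":4.2,"y":-3.6},{"x":4.4,"y":-3.6},{"x":4.4,"y":-3.4}]'
cat >> m.py <<'E'
def delta(s,xyz_mm,yaw):
    """tool-axis shift (cm) to world target and turn az (rad) to yaw of tool x (mod 180)"""
    R=np.array(s["orientation"]); d=R.T@(np.array(xyz_mm)/1000-np.array(s["tcp_pos"]))*100
    y0=np.degrees(np.arctan2(R[1,0],R[0,0])); e=(yaw-y0+90)%180-90
    print("tcp",(np.array(s["tcp_pos"])*1000).round(1),"yaw",y0.round(1),"shift cm",d.round(2),"az",round(-np.radians(e),3),"tilt",R[:,2].round(3))
E
python3 - <<'E'
from m import *
import pickle
g=grab("wrist"); pickle.dump(g,open("w1.pkl","wb")); cv2.imwrite("pics/w1.png",g["img"])
roi=(.35,.6,-.25,0)
for lo,hi,h in [(.03,.058,.044),(.07,.1,.082)]: print(rects(g,roi,lo,hi,h))
delta(g["s"],(473,-124,200),16.7); print(g["s"]["joint_pos"].round(1),g["s"]["t"])
E
```

```text
[]
[]
tcp [ 156.9 -578.6  201.3] yaw 15.2 shift cm [ 42.4  -35.6    0.18] az -0.027 tilt [-0.     0.001 -1.   ]
[-74.8  18.   -2.7  69.3   0.   90. ] 0.15invalid input at $[0]: expected keys x, y, z, ax, ay, az, hand
```

View pics/w1.png

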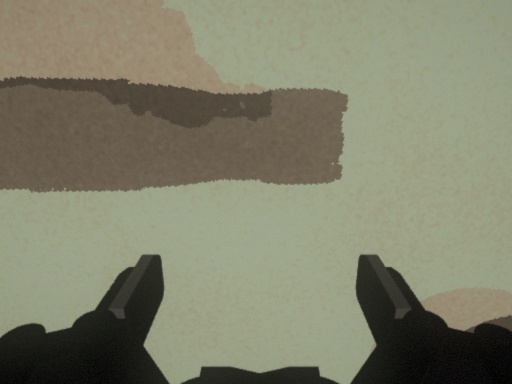

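The move was refused because every row needs all seven keys. The picture is unchanged.

```bash
python3 -m jog '[{"x":4.2,"y":-3.6,"z":0,"ax":0,"ay":0,"az":0,"hand":1},{"x":4.2,"y":-3.6,"z":0,"ax":0,"ay":0,"az":0,"hand":1},{"x":4.2,"y":-3.6,"z":0,"ax":0,"ay":0,"az":0,"hand":1},{"x":4.2,"y":-3.6,"z":0,"ax":0,"ay":0,"az":0,"hand":1},{"x":4.2,"y":-3.6,"z":0,"ax":0,"ay":0,"az":0,"hand":1},{"x":4.2,"y":-3.6,"z":0,"ax":0,"ay":0,"az":0,"hand":1},{"x":4.2,"y":-3.6,"z":0,"ax":0,"ay":0,"az":0,"hand":1},{"x":4.2,"y":-3.6,"z":0,"ax":0,"ay":0,"az":0,"hand":1},{"x":4.4,"y":-3.6,"z":0,"ax":0,"ay":0,"az":-0.027,"hand":1},{"x":4.4,"y":-3.4,"z":0,"ax":0,"ay":0,"az":0,"hand":1}]'
python3 - <<'E'
from m import *
import pickle
g=grab("wrist"); pickle.dump(g,open("w1.pkl","wb")); cv2.imwrite("pics/w1b.png",g["img"])
roi=(.35,.6,-.25,0)
for lo,hi,h in [(.03,.058,.044),(.07,.1,.082)]: print(rects(g,roi,lo,hi,h))
delta(g["s"],(473,-124,200),16.7); print(g["s"]["joint_pos"].round(1),g["s"]["t"])
E
```

```text
t: 1.45
tcp_pos: [0.4722, -0.12, 0.2021]
orientation: [[0.958, 0.288, 0.0], [0.288, -0.958, -0.0], [0.0, 0.0, -1.0]]
wrist_force: [0.5, -1.4, -0.2]
width: 0.0858
grip_force: 0.0
[(472, -120, 141, 60, 17.1, 0.045, 390)]
[(474, -121, 47, 45, 16.8, 0.083, 146)]
tcp [ 472.2 -120.   202.1] yaw 16.7 shift cm [-0.04  0.4   0.21] az 0.001 tilt [ 0. -0. -1.]
[-14.3   5.8 -17.8  66.3  -0.  149. ] 1.45
```

View pics/w1b.png

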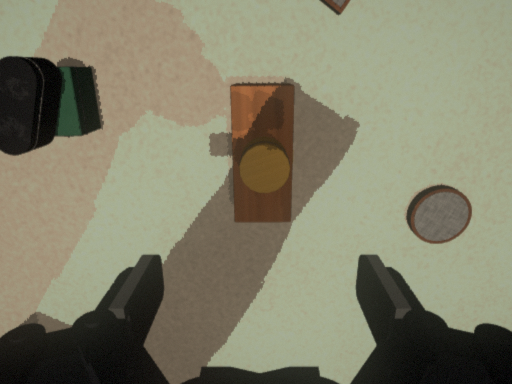

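The wrist view shows the long box at (263,150), the round tin at (264,168) and the round stand at (440,214). Now I descend and grip the round tin.

```bash
python3 -m jog '[{"x":0.14,"y":0.15,"z":5,"ax":0,"ay":0,"az":0,"hand":1},{"x":0,"y":0,"z":5,"ax":0,"ay":0,"az":0,"hand":1},{"x":0,"y":0,"z":3.5,"ax":0,"ay":0,"az":0,"hand":1},{"x":0,"y":0,"z":2,"ax":0,"ay":0,"az":0,"hand":1},{"x":0,"y":0,"z":0,"ax":0,"ay":0,"az":0,"hand":1},{"x":0,"y":0,"z":0,"ax":0,"ay":0,"az":0,"hand":0},{"x":0,"y":0,"z":0,"ax":0,"ay":0,"az":0,"hand":0},{"x":0,"y":0,"z":0,"ax":0,"ay":0,"az":0,"hand":0},{"x":0,"y":0,"z":0,"ax":0,"ay":0,"az":0,"hand":0},{"x":0,"y":0,"z":0,"ax":0,"ay":0,"az":0,"hand":0}]'
```

```text
t: 2.75
tcp_pos: [0.4742, -0.1232, 0.0489]
orientation: [[0.958, 0.288, 0.002], [0.288, -0.958, -0.001], [0.002, 0.002, -1.0]]
wrist_force: [-2.6, 0.7, 10.1]
width: 0.0413
grip_force: 59.3
```

Run:
```python
from m import *
g=grab("wrist"); s=grab("side"); cv2.imwrite("pics/w2.png",np.vstack([g["img"][150:],s["img"][150:350]]))
print(g["s"]["wrist_force"].round(1),g["s"]["width"],g["s"]["tcp_pos"].round(4))
```

```text
[-2.6  0.7 10.1] 0.041316042703528955 [ 0.4742 -0.1232  0.0489]
```

View pics/w2.png

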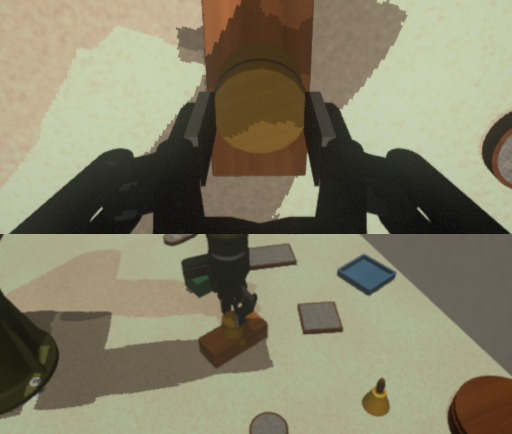

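Run:
```python
from m import *
g=grab("wrist"); P=cloud(g); Rt=np.array(g["s"]["orientation"]); Q=(P-g["s"]["tcp_pos"])@Rt*1000
for u in (256,260):
  for v in range(200,345,10): print(u,v,P[v,u].round(3),Q[v,u].round(0))
for v in (245,255,265,280,300,320): print(v,[Q[v,u].round(0).tolist() for u in (195,205,212,305,312,320)])
```

```text
256 200 [ 0.493 -0.113  0.059] [ 21.  -4. -10.]
256 210 [ 0.494 -0.113  0.074] [ 22.  -4. -25.]
256 220 [ 0.493 -0.113  0.083] [ 21.  -4. -35.]
256 230 [ 0.488 -0.115  0.084] [ 16.  -4. -35.]
256 240 [ 0.483 -0.116  0.083] [ 11.  -4. -34.]
256 250 [ 0.478 -0.118  0.081] [  5.  -4. -33.]
256 260 [ 0.474 -0.119  0.083] [  1.  -4. -35.]
256 270 [ 0.468 -0.121  0.082] [ -5.  -4. -34.]
256 280 [ 0.463 -0.122  0.083] [-11.  -4. -34.]
256 290 [ 0.457 -0.124  0.082] [-17.  -4. -33.]
256 300 [ 0.452 -0.126  0.082] [-22.  -4. -33.]
256 310 [ 0.417 -0.136  0.045] [-58.  -4.   3.]
256 320 [ 0.409 -0.138  0.044] [-67.  -5.   4.]
256 330 [ 0.364 -0.151  0.001] [-114.   -5.   48.]
256 340 [ 0.355 -0.154  0.001] [-123.   -5.   47.]
260 200 [ 0.494 -0.115  0.061] [ 22.  -2. -12.]
260 210 [ 0.494 -0.115  0.073] [ 21.  -2. -24.]
260 220 [ 0.493 -0.115  0.082] [ 20.  -2. -33.]
260 230 [ 0.489 -0.117  0.083] [ 16.  -2. -34.]
260 240 [ 0.484 -0.118  0.083] [ 11.  -2. -34.]
260 250 [ 0.479 -0.12   0.082] [  5.  -2. -33.]
260 260 [ 0.474 -0.121  0.082] [  0.  -2. -33.]
260 270 [ 0.468 -0.123  0.082] [ -5.  
[... 446 characters left out ...]
.0, 21.0, -39.0], [11.0, 24.0, -39.0]]
255 [[11.0, -29.0, -47.0], [11.0, -25.0, -47.0], [8.0, -23.0, -43.0], [5.0, 18.0, -37.0], [11.0, 20.0, -48.0], [11.0, 23.0, -48.0]]
265 [[11.0, -28.0, -55.0], [10.0, -24.0, -53.0], [85.0, -2.0, -173.0], [85.0, -2.0, -173.0], [11.0, 19.0, -55.0], [11.0, 22.0, -55.0]]
280 [[11.0, -26.0, -66.0], [9.0, -23.0, -63.0], [-2.0, -23.0, -46.0], [-6.0, 18.0, -41.0], [6.0, 18.0, -58.0], [10.0, 20.0, -64.0]]
300 [[6.0, -25.0, -71.0], [2.0, -23.0, -65.0], [-11.0, -23.0, -48.0], [-52.0, 26.0, 5.0], [-2.0, 19.0, -60.0], [5.0, 20.0, -68.0]]
320 [[12.0, -22.0, -87.0], [-6.0, -23.0, -66.0], [-67.0, -32.0, 4.0], [-66.0, 27.0, 4.0], [-9.0, 18.0, -63.0], [-3.0, 20.0, -69.0]]
```

The tin sits squarely between the pads, with its centre about (0, −2.5) mm in the tool frame. I lift it and carry it over the round stand.

```bash
python3 -m jog '[{"x":0,"y":0,"z":-1,"ax":0,"ay":0,"az":0,"hand":0},{"x":0,"y":0,"z":-3,"ax":0,"ay":0,"az":0,"hand":0},{"x":0,"y":0,"z":-5,"ax":0,"ay":0,"az":0,"hand":0},{"x":-1,"y":3,"z":0,"ax":0,"ay":0,"az":0,"hand":0},{"x":-2,"y":5,"z":0,"ax":0,"ay":0,"az":0,"hand":0},{"x":-2,"y":5,"z":0,"ax":0,"ay":0,"az":0,"hand":0},{"x":-2,"y":5,"z":0,"ax":0,"ay":0,"az":0,"hand":0},{"x":-1.1,"y":2.6,"z":0,"ax":0,"ay":0,"az":0,"hand":0},{"x":0,"y":0,"z":0,"ax":0,"ay":0,"az":0,"hand":0},{"x":0,"y":0,"z":0,"ax":0,"ay":0,"az":0,"hand":0}]'
cat >> m.py <<'E'
def trects(g,lo,hi,h,lim=None,amin=200):
    """rects in tool frame (mm, deg) at world height h"""
    P=cloud(g); m=((P[...,2]>lo)&(P[...,2]<hi)).astype(np.uint8); m=cv2.morphologyEx(m,cv2.MORPH_OPEN,np.ones((3,3)))
    R=np.array(g["s"]["orientation"])
    for c in cv2.findContours(m,cv2.RETR_EXTERNAL,cv2.CHAIN_APPROX_NONE)[0]:
        if cv2.contourArea(c)<amin: continue
        q=((ray(g,c[:,0],h)-g["s"]["tcp_pos"])@R*1000)
        (x,y),(w,l),a=cv2.minAreaRect(q[:,:2].astype(np.float32))
        if w<l: w,l,a=l,w,a+90
        bb=cv2.boundingRect(c)
        print("h",h,"tool xy",round(x,1),round(y,1),"size",round(w,1),round(l,1),"ang",round((a+90)%180-90,1),"px",bb)
E
python3 - <<'E'
from m import *
g=grab("wrist"); cv2.imwrite("pics/w3.png",g["img"]); print(g["s"]["tcp_pos"].round(4),g["s"]["width"],g["s"]["wrist_force"].round(1))
trects(g,.006,.025,.012); z=g["s"]["tcp_pos"][2]+.034; trects(g,z-.005,z+.006,z)
E
```

```text
t: 4.15
tcp_pos: [0.4547, -0.3427, 0.1372]
orientation: [[0.958, 0.288, -0.0], [0.288, -0.958, 0.001], [0.0, -0.001, -1.0]]
wrist_force: [0.3, 1.3, -1.1]
width: 0.0414
grip_force: 60.9
[ 0.4547 -0.3427  0.1372] 0.041399995057144305 [ 0.3  1.3 -1.1]
h 0.012 tool xy 5.4 -0.6 size 69.6 64.7 ang -88.5 px (223, 125, 78, 71)
h 0.012 tool xy 71.4 -180.2 size 125.4 11.9 ang -0.4 px (24, 0, 43, 158)
h 0.17120173140416076 tool xy 1.2 0.0 size 51.7 46.3 ang 57.6 px (199, 215, 122, 88)
```

View pics/w3.png

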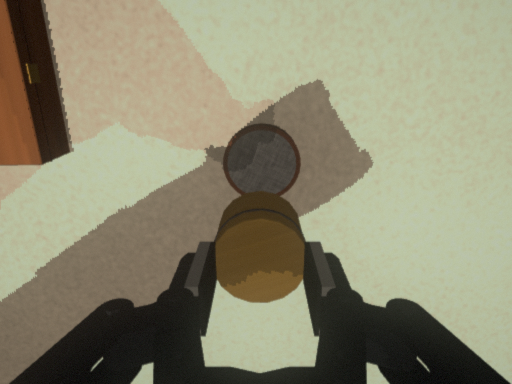

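The round stand is at (262,160), right ahead of the held tin at (260,258). I correct by about (2.6, 1.8) mm and lower.

```bash
python3 -m jog '[{"x":0.26,"y":0.18,"z":3,"ax":0,"ay":0,"az":0,"hand":0},{"x":0,"y":0,"z":4.5,"ax":0,"ay":0,"az":0,"hand":0},{"x":0,"y":0,"z":3,"ax":0,"ay":0,"az":0,"hand":0},{"x":0,"y":0,"z":1,"ax":0,"ay":0,"az":0,"hand":0},{"x":0,"y":0,"z":0.3,"ax":0,"ay":0,"az":0,"hand":0},{"x":0,"y":0,"z":0,"ax":0,"ay":0,"az":0,"hand":0}]'
python3 - <<'E'
from m import *
g=grab("wrist"); z=g["s"]["tcp_pos"][2];print(z,g["s"]["wrist_force"].round(1))
P=cloud(g); print([P[v,260,2].round(4) for v in (235,245,255,265,275)]); trects(g,.006,.02,.012)
E
```

```text
t: 4.95
tcp_pos: [0.4588, -0.3446, 0.0202]
orientation: [[0.958, 0.288, 0.001], [0.288, -0.958, -0.001], [0.001, 0.001, -1.0]]
wrist_force: [0.2, 0.2, -1.5]
width: 0.0412
grip_force: 60.9
0.020210027758122834 [ 0.2  0.2 -1.5]
[np.float64(0.0542), np.float64(0.0542), np.float64(0.0538), np.float64(0.054), np.float64(0.0543)]
h 0.012 tool xy 11.7 -3.8 size 70.0 48.4 ang 90.0 px (197, 162, 121, 80)
```

```bash
python3 -m jog '[{"x":0.1,"y":-0.1,"z":0.15,"ax":0,"ay":0,"az":0,"hand":0},{"x":0,"y":0,"z":0.1,"ax":0,"ay":0,"az":0,"hand":0},{"x":0,"y":0,"z":0.1,"ax":0,"ay":0,"az":0,"hand":0},{"x":0,"y":0,"z":0,"ax":0,"ay":0,"az":0,"hand":0}]'
```

```text
t: 5.5
tcp_pos: [0.4589, -0.3433, 0.0169]
orientation: [[0.958, 0.288, 0.001], [0.288, -0.958, -0.001], [0.001, 0.001, -1.0]]
wrist_force: [-3.0, 2.6, 9.8]
width: 0.0412
grip_force: 63.4
```

```bash
python3 -m jog '[{"x":0,"y":0,"z":0,"ax":0,"ay":0,"az":0,"hand":1},{"x":0,"y":0,"z":0,"ax":0,"ay":0,"az":0,"hand":1},{"x":0,"y":0,"z":0,"ax":0,"ay":0,"az":0,"hand":1},{"x":0,"y":0,"z":-2,"ax":0,"ay":0,"az":0,"hand":1},{"x":0,"y":0,"z":-5,"ax":0,"ay":0,"az":0,"hand":1},{"x":0,"y":0,"z":-5,"ax":0,"ay":0,"az":0,"hand":1},{"x":0,"y":0,"z":-5,"ax":0,"ay":0,"az":0,"hand":1},{"x":0,"y":0,"z":0,"ax":0,"ay":0,"az":0,"hand":1}]'
python3 - <<'E'
from m import *
g=grab("wrist"); trects(g,.006,.02,.012);trects(g,.045,.06,.05); print(g["s"]["tcp_pos"])
E
```

```text
t: 6.5
tcp_pos: [0.461, -0.3449, 0.1901]
orientation: [[0.958, 0.288, 0.006], [0.288, -0.958, -0.005], [0.005, 0.006, -1.0]]
wrist_force: [0.4, 0.4, -0.2]
width: 0.0853
grip_force: 0.0
h 0.012 tool xy 2.4 -6.5 size 69.7 58.2 ang 87.4 px (223, 123, 67, 56)
h 0.012 tool xy 73.4 -184.0 size 138.6 7.5 ang -0.5 px (57, 0, 33, 150)
h 0.05 tool xy -3.2 -5.4 size 45.2 44.7 ang 0.1 px (233, 142, 48, 47)
[ 0.46097529 -0.34494292  0.1900543 ]
```

The round tin stands within about 1 mm of its stand's centre. Now to the square/oval stack, turning the wrist by a half turn to keep joint 6 in range.

```bash
python3 -m jog '[{"x":1.6,"y":-5.2,"z":-0.5,"ax":0,"ay":0,"az":0,"hand":1},{"x":1.6,"y":-5.2,"z":-0.5,"ax":0,"ay":0,"az":0,"hand":1},{"x":1.6,"y":-5.2,"z":-0.5,"ax":0,"ay":0,"az":0,"hand":1},{"x":1.6,"y":-5.2,"z":-0.5,"ax":0,"ay":0,"az":0,"hand":1},{"x":1.6,"y":-5.2,"z":0,"ax":0,"ay":0,"az":0,"hand":1},{"x":1.6,"y":-5.2,"z":0,"ax":0,"ay":0,"az":0,"hand":1},{"x":1.6,"y":-5.2,"z":0,"ax":0,"ay":0,"az":0,"hand":1},{"x":1.6,"y":-5.5,"z":0,"ax":0,"ay":0,"az":0,"hand":1},{"x":0,"y":0,"z":0,"ax":0,"ay":0,"az":-0.18,"hand":1},{"x":0,"y":0,"z":0,"ax":0,"ay":0,"az":-0.18,"hand":1}]'
python3 -m jog '[{"x":0,"y":0,"z":0,"ax":0,"ay":0,"az":-0.18,"hand":1},{"x":0,"y":0,"z":0,"ax":0,"ay":0,"az":-0.18,"hand":1},{"x":0,"y":0,"z":0,"ax":0,"ay":0,"az":-0.18,"hand":1},{"x":0,"y":0,"z":0,"ax":0,"ay":0,"az":-0.18,"hand":1},{"x":0,"y":0,"z":0,"ax":0,"ay":0,"az":-0.18,"hand":1},{"x":0,"y":0,"z":0,"ax":0,"ay":0,"az":-0.18,"hand":1},{"x":0,"y":0,"z":0,"ax":0,"ay":0,"az":-0.18,"hand":1},{"x":0,"y":0,"z":0,"ax":0,"ay":0,"az":-0.18,"hand":1},{"x":0,"y":0,"z":0,"ax":0,"ay":0,"az":-0.18,"hand":1},{"x":0,"y":0,"z":0,"ax":0,"ay":0,"az":-0.18,"hand":1}]'
python3 -m jog '[{"x":0,"y":0,"z":0,"ax":0,"ay":0,"az":-0.18,"hand":1},{"x":0,"y":0,"z":0,"ax":0,"ay":0,"az":-0.18,"hand":1},{"x":0,"y":0,"z":0,"ax":0,"ay":0,"az":-0.18,"hand":1},{"x":0,"y":0,"z":0,"ax":0,"ay":0,"az":-0.16,"hand":1},{"x":0,"y":0,"z":0,"ax":0,"ay":0,"az":0,"hand":1},{"x":0,"y":0,"z":0,"ax":0,"ay":0,"az":0,"hand":1}]'
python3 - <<'E'
from m import *
g=grab("wrist"); cv2.imwrite("pics/w4.png",g["img"]); s=g["s"]; print(s["joint_pos"].round(1))
trects(g,.03,.055,.044);trects(g,.072,.1,.082); delta(s,(464,93,200),181.2)
E
```

```text
t: 7.8
tcp_pos: [0.4592, 0.0959, 0.2036]
orientation: [[0.79, 0.613, -0.003], [0.613, -0.79, -0.001], [-0.003, -0.001, -1.0]]
wrist_force: [-0.2, 0.0, 0.2]
width: 0.0857
grip_force: 0.0
t: 9.05
tcp_pos: [0.4594, 0.0948, 0.2036]
orientation: [[-0.775, 0.632, -0.003], [0.632, 0.775, -0.001], [0.002, -0.002, -1.0]]
wrist_force: [0.2, 0.2, -0.5]
width: 0.0849
grip_force: 0.0
t: 9.8
tcp_pos: [0.46, 0.0949, 0.2046]
orientation: [[-1.0, -0.008, -0.002], [-0.008, 1.0, -0.0], [0.002, -0.0, -1.0]]
wrist_force: [0.1, 0.3, -0.3]
width: 0.0858
grip_force: 0.0
[ 11.7   4.  -19.5  66.6   0.   11.2]
h 0.044 tool xy -188.2 265.9 size 68.9 36.3 ang 53.9 px (456, 298, 56, 34)
h 0.044 tool xy -7.3 -29.2 size 68.3 23.3 ang 3.7 px (217, 132, 25, 66)
h 0.044 tool xy 4.1 26.1 size 66.8 18.2 ang -6.3 px (271, 121, 24, 66)
h 0.044 tool xy -9.4 -210.8 size 139.5 68.2 ang -16.6 px (0, 91, 107, 144)
h 0.082 tool xy -2.0 1.1 size 85.3 34.1 ang 1.9 px (239, 123, 40, 92)
tcp [460.   94.9 204.6] yaw -179.6 shift cm [-0.4  -0.2   0.46] az -0.013 tilt [-0.002 -0.    -1.   ]
```

View pics/w4.png

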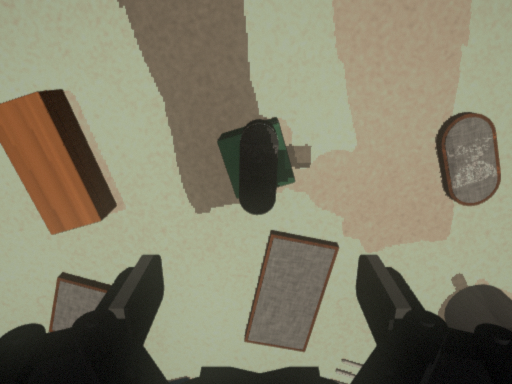

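The wrist view shows the oval tin at (258,167) on the square tin, the oval stand at (469,158), and the long stand at (291,291). Now I grip the oval tin.

```bash
python3 -m jog '[{"x":-0.2,"y":0.15,"z":4,"ax":0,"ay":0,"az":0.033,"hand":1},{"x":0,"y":0,"z":5,"ax":0,"ay":0,"az":0,"hand":1},{"x":0,"y":0,"z":4.5,"ax":0,"ay":0,"az":0,"hand":1},{"x":0,"y":0,"z":2.1,"ax":0,"ay":0,"az":0,"hand":1},{"x":0,"y":0,"z":0,"ax":0,"ay":0,"az":0,"hand":1},{"x":0,"y":0,"z":0,"ax":0,"ay":0,"az":0,"hand":0},{"x":0,"y":0,"z":0,"ax":0,"ay":0,"az":0,"hand":0},{"x":0,"y":0,"z":0,"ax":0,"ay":0,"az":0,"hand":0},{"x":0,"y":0,"z":0,"ax":0,"ay":0,"az":0,"hand":0},{"x":0,"y":0,"z":0,"ax":0,"ay":0,"az":0,"hand":0}]'
```

```text
t: 11.1
tcp_pos: [0.4636, 0.096, 0.0509]
orientation: [[-1.0, 0.023, 0.002], [0.023, 1.0, -0.001], [-0.002, -0.001, -1.0]]
wrist_force: [-1.1, -2.3, 7.6]
width: 0.0304
grip_force: 58.8
```

```bash
python3 -m jog '[{"x":0,"y":0,"z":-1,"ax":0,"ay":0,"az":0,"hand":0},{"x":0,"y":0,"z":-3,"ax":0,"ay":0,"az":0,"hand":0},{"x":0,"y":0,"z":-5,"ax":0,"ay":0,"az":0,"hand":0},{"x":-1,"y":3,"z":0,"ax":0,"ay":0,"az":-0.05,"hand":0},{"x":-2,"y":5,"z":0,"ax":0,"ay":0,"az":-0.05,"hand":0},{"x":-2,"y":5,"z":0,"ax":0,"ay":0,"az":-0.05,"hand":0},{"x":-2,"y":5,"z":0,"ax":0,"ay":0,"az":0,"hand":0},{"x":-2,"y":5,"z":0,"ax":0,"ay":0,"az":0,"hand":0},{"x":0,"y":0,"z":0,"ax":0,"ay":0,"az":0,"hand":0},{"x":0,"y":0,"z":0,"ax":0,"ay":0,"az":0,"hand":0}]'
python3 - <<'E'
from m import *
g=grab("wrist"); cv2.imwrite("pics/w5.png",g["img"]); s=g["s"]; print(s["joint_pos"].round(1))
trects(g,.006,.02,.012); z=s["tcp_pos"][2]-.0069+.038; trects(g,z-.005,z+.005,z); delta(s,(471,327,200),188.8)
E
```

```text
t: 12.35
tcp_pos: [0.5344, 0.3323, 0.1394]
orientation: [[-0.992, -0.127, -0.001], [-0.127, 0.992, -0.001], [0.001, -0.001, -1.0]]
wrist_force: [-0.2, -0.6, -1.7]
width: 0.03
grip_force: 59.6
[31.9 22.8 -4.1 63.2 -0.  24.6]
h 0.012 tool xy -87.9 -207.5 size 167.7 86.4 ang 18.9 px (0, 164, 106, 163)
h 0.012 tool xy 63.9 6.7 size 108.1 58.0 ang -11.9 px (224, 25, 80, 131)
h 0.012 tool xy 104.1 -195.7 size 62.4 9.6 ang -9.4 px (0, 0, 34, 84)
h 0.17050053305577734 tool xy 0.4 2.9 size 86.1 34.3 ang 0.1 px (223, 170, 76, 162)
tcp [534.4 332.3 139.4] yaw -172.7 shift cm [ 6.36  0.28 -6.05] az -0.026 tilt [-0.001 -0.001 -1.   ]
```

View pics/w5.png

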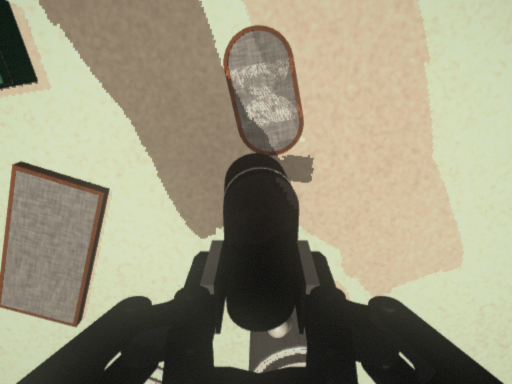

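The oval stand is at (263,90), at −12° in the tool frame, and the held tin is at (261,240). I rotate, shift and descend part of the way.

```bash
python3 -m jog '[{"x":0,"y":0,"z":0,"ax":0,"ay":0,"az":-0.104,"hand":0},{"x":0,"y":0,"z":0,"ax":0,"ay":0,"az":-0.104,"hand":0},{"x":3,"y":0.84,"z":1,"ax":0,"ay":0,"az":0,"hand":0},{"x":3.07,"y":0.84,"z":2,"ax":0,"ay":0,"az":0,"hand":0},{"x":0,"y":0,"z":4,"ax":0,"ay":0,"az":0,"hand":0},{"x":0,"y":0,"z":2.5,"ax":0,"ay":0,"az":0,"hand":0},{"x":0,"y":0,"z":1.2,"ax":0,"ay":0,"az":0,"hand":0},{"x":0,"y":0,"z":0,"ax":0,"ay":0,"az":0,"hand":0},{"x":0,"y":0,"z":0,"ax":0,"ay":0,"az":0,"hand":0}]'
python3 - <<'E'
from m import *
g=grab("wrist"); s=g["s"]; cv2.imwrite("pics/w6.png",g["img"])
trects(g,.006,.016,.012); z=s["tcp_pos"][2]-.0069+.038; trects(g,z-.004,z+.004,z)
E
```

```text
t: 13.52
tcp_pos: [0.473, 0.3287, 0.0337]
orientation: [[-0.945, -0.328, 0.001], [-0.328, 0.945, 0.001], [-0.002, 0.001, -1.0]]
wrist_force: [0.7, -0.1, -1.1]
width: 0.0299
grip_force: 59.6
h 0.012 tool xy -66.3 -167.9 size 43.0 12.3 ang 14.0 px (0, 274, 20, 52)
h 0.012 tool xy 18.9 2.8 size 75.8 58.2 ang 0.0 px (211, 120, 99, 121)
h 0.06483238106674122 tool xy -0.4 3.0 size 85.8 34.2 ang 0.2 px (223, 171, 76, 161)
```

```bash
python3 -m jog '[{"x":0.25,"y":0,"z":0.8,"ax":0,"ay":0,"az":0,"hand":0},{"x":0,"y":0,"z":0.3,"ax":0,"ay":0,"az":0,"hand":0},{"x":0,"y":0,"z":0.2,"ax":0,"ay":0,"az":0,"hand":0},{"x":0,"y":0,"z":0.2,"ax":0,"ay":0,"az":0,"hand":0},{"x":0,"y":0,"z":0,"ax":0,"ay":0,"az":0,"hand":0}]'
```

```text
t: 14.2
tcp_pos: [0.4697, 0.3274, 0.0188]
orientation: [[-0.944, -0.329, 0.0], [-0.329, 0.944, -0.0], [-0.0, -0.0, -1.0]]
wrist_force: [-3.3, -3.8, 12.4]
width: 0.0301
grip_force: 65.3
```

```bash
python3 -m jog '[{"x":0,"y":0,"z":0,"ax":0,"ay":0,"az":0,"hand":1},{"x":0,"y":0,"z":0,"ax":0,"ay":0,"az":0,"hand":1},{"x":0,"y":0,"z":0,"ax":0,"ay":0,"az":0,"hand":1},{"x":0,"y":0,"z":-2,"ax":0,"ay":0,"az":0,"hand":1},{"x":0,"y":0,"z":-5,"ax":0,"ay":0,"az":0,"hand":1},{"x":0,"y":0,"z":-5,"ax":0,"ay":0,"az":0,"hand":1},{"x":0,"y":0,"z":-5,"ax":0,"ay":0,"az":0,"hand":1},{"x":0,"y":0,"z":0,"ax":0,"ay":0,"az":0,"hand":1},{"x":0,"y":0,"z":0,"ax":0,"ay":0,"az":0,"hand":1}]'
python3 - <<'E'
from m import *
g=grab("wrist"); trects(g,.006,.02,.012);trects(g,.045,.06,.05); delta(g["s"],(464,93,200),189)
E
```

```text
t: 15.32
tcp_pos: [0.4695, 0.3275, 0.187]
orientation: [[-0.944, -0.329, -0.0], [-0.329, 0.944, -0.0], [0.0, -0.0, -1.0]]
wrist_force: [-0.6, -0.1, -0.0]
width: 0.0855
grip_force: 0.0
h 0.012 tool xy -182.6 -10.0 size 74.1 26.7 ang -85.2 px (218, 291, 61, 21)
h 0.012 tool xy -105.5 -238.0 size 168.3 85.6 ang 30.9 px (0, 167, 112, 144)
h 0.012 tool xy 1.5 3.1 size 102.0 58.1 ang 0.0 px (232, 102, 57, 97)
h 0.012 tool xy 80.9 -186.5 size 63.2 8.0 ang 2.0 px (55, 36, 17, 70)
h 0.05 tool xy -186.1 -10.6 size 78.3 32.2 ang -85.7 px (212, 313, 70, 26)
h 0.05 tool xy -0.1 0.4 size 84.3 33.8 ang 1.1 px (239, 118, 37, 88)
tcp [469.5 327.5 187. ] yaw -160.8 shift cm [  8.24 -21.96  -1.29] az 0.178 tilt [-0. -0. -1.]
```

Run:
```python
from m import *
for n in("top","side"):
    g=grab(n)
    for roi in [(.40,.54,.25,.40),(.40,.52,-.41,-.28)]:
        for lo,hi,h in [(.006,.02,.012),(.044,.06,.05)]: print(n,h,rects(g,roi,lo,hi,h))
    if n=="side": cv2.imwrite("pics/s2.png",cv2.resize(g["img"][110:190,130:250],None,fx=5,fy=5))
```

```text
top 0.012 [(457, 325, 80, 63, 18.7, 0.011, 97)]
top 0.05 [(457, 319, 53, 35, 18.8, 0.05, 47)]
top 0.012 [(457, -344, 68, 68, 45.0, 0.012, 98)]
top 0.05 [(457, -343, 45, 41, -89.2, 0.05, 40)]
side 0.012 [(470, 317, 109, 64, 5.8, 0.014, 85)]
side 0.05 [(469, 321, 89, 46, 19.0, 0.051, 59)]
side 0.012 [(455, -350, 68, 63, -20.3, 0.013, 141)]
side 0.05 [(456, -346, 48, 45, 67.8, 0.051, 73)]
```

View pics/s2.png

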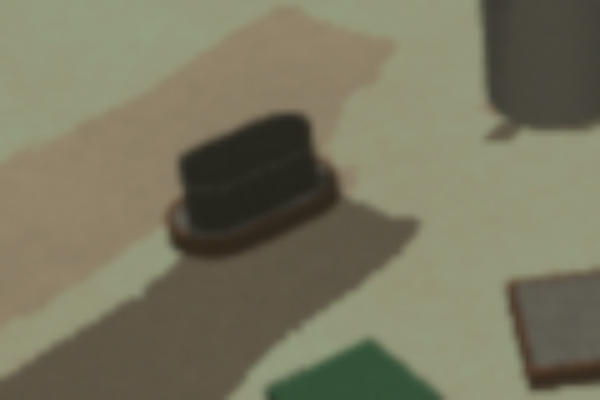

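The oval tin stands upright on its stand. I will check its centring from the top camera once the arm is clear. Next is the square tin.

```bash
python3 -m jog '[{"x":2.06,"y":-5.5,"z":0,"ax":0,"ay":0,"az":0,"hand":1},{"x":2.06,"y":-5.5,"z":0,"ax":0,"ay":0,"az":0,"hand":1},{"x":2.06,"y":-5.5,"z":0,"ax":0,"ay":0,"az":0,"hand":1},{"x":2.06,"y":-5.5,"z":0,"ax":0,"ay":0,"az":0,"hand":1},{"x":0,"y":0,"z":0,"ax":0,"ay":0,"az":0,"hand":1},{"x":0,"y":0,"z":0,"ax":0,"ay":0,"az":0,"hand":1}]'
python3 - <<'E'
from m import *
g=grab("wrist"); print(g["s"]["joint_pos"].round(1)); trects(g,.035,.055,.044); trects(g,.006,.02,.012)
g=grab("top"); roi=(.40,.54,.25,.40)
for lo,hi,h in [(.006,.02,.012),(.044,.06,.05)]: print(h,rects(g,roi,lo,hi,h))
cv2.imwrite("pics/t3.png",cv2.resize(g["img"][190:270,110:210],None,fx=6,fy=6))
E
```

```text
t: 16.23
tcp_pos: [0.4639, 0.0927, 0.1868]
orientation: [[-0.945, -0.328, -0.001], [-0.328, 0.945, 0.0], [0.001, 0.001, -1.0]]
wrist_force: [0.8, 0.4, 0.6]
width: 0.0856
grip_force: 0.0
[ 11.3   4.8 -21.   64.3   0.   -7.9]
h 0.044 tool xy -83.2 219.8 size 90.1 45.2 ang 0.1 px (445, 199, 52, 79)
h 0.044 tool xy 0.1 1.8 size 65.2 63.8 ang 1.8 px (225, 127, 69, 68)
h 0.044 tool xy 61.9 -201.1 size 139.6 64.4 ang 2.2 px (0, 7, 78, 164)
h 0.012 tool xy -188.0 -19.3 size 167.6 85.8 ang 30.7 px (181, 237, 126, 126)
h 0.012 tool xy -128.8 -273.4 size 93.9 88.6 ang 37.0 px (0, 213, 74, 94)
h 0.012 tool xy -80.0 212.0 size 106.0 58.7 ang 19.1 px (424, 180, 64, 89)
h 0.012 tool xy 60.5 -174.3 size 139.3 7.6 ang 2.1 px (66, 15, 26, 148)
0.012 [(471, 327, 107, 62, 15.0, 0.012, 84)]
0.05 [(471, 324, 81, 35, 19.3, 0.05, 62)]
```

View pics/t3.png

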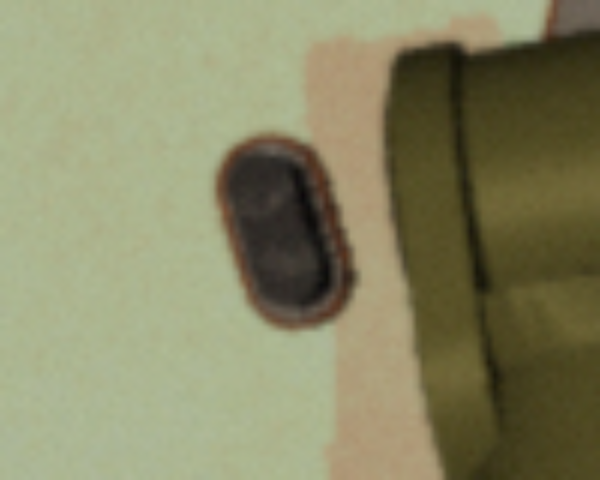

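From above, the oval tin looks about 2.7 mm off the long axis of its stand, at (285,230) in the crop. I may mend that at the end. Now I grip the square tin.

```bash
python3 -m jog '[{"x":0,"y":0.15,"z":3,"ax":0,"ay":0,"az":0.031,"hand":1},{"x":0,"y":0,"z":5,"ax":0,"ay":0,"az":0,"hand":1},{"x":0,"y":0,"z":5,"ax":0,"ay":0,"az":0,"hand":1},{"x":0,"y":0,"z":3.5,"ax":0,"ay":0,"az":0,"hand":1},{"x":0,"y":0,"z":1.5,"ax":0,"ay":0,"az":0,"hand":1},{"x":0,"y":0,"z":0,"ax":0,"ay":0,"az":0,"hand":1},{"x":0,"y":0,"z":0,"ax":0,"ay":0,"az":0,"hand":0},{"x":0,"y":0,"z":0,"ax":0,"ay":0,"az":0,"hand":0},{"x":0,"y":0,"z":0,"ax":0,"ay":0,"az":0,"hand":0},{"x":0,"y":0,"z":0,"ax":0,"ay":0,"az":0,"hand":0}]'
```

```text
t: 17.58
tcp_pos: [0.4691, 0.0972, 0.0144]
orientation: [[-0.954, -0.301, 0.01], [-0.301, 0.954, 0.006], [-0.011, 0.003, -1.0]]
wrist_force: [-12.2, 7.5, 49.4]
width: 0.0396
grip_force: 58.6
```

Run:
```python
from m import *
g=grab("wrist"); s=grab("side"); cv2.imwrite("pics/w7.png",np.hstack([g["img"][100:],s["img"][80:364,80:380]])[:, :800])
print(g["s"]["wrist_force"].round(1)); trects(g,.03,.06,.044)
```

```text
[-12.2   7.5  49.4]
h 0.044 tool xy 4.5 -4.3 size 72.8 71.0 ang 2.6 px (167, 172, 154, 141)
```

View pics/w7.png

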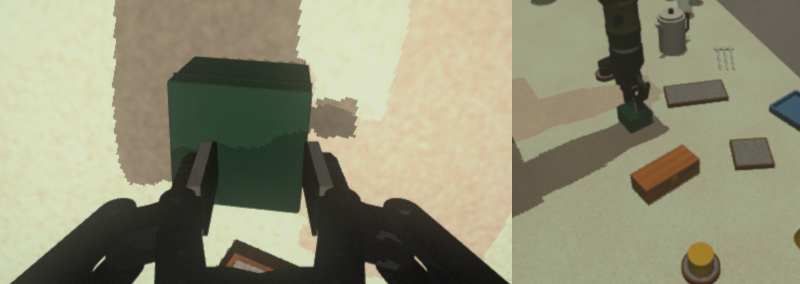

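Run:
```python
from m import *
g=grab("wrist"); P=cloud(g); Q=(P-g["s"]["tcp_pos"])@np.array(g["s"]["orientation"])*1000
for v in (165,175,190,210,240,270,290,305,310): print(v,[(u,Q[v,u].round(0).astype(int).tolist(),int(P[v,u,2]*1000)) for u in (172,188,205,240,265,295,308,325)])
```

```text
165 [(172, [33, -47, 14], 0), (188, [38, -34, -6], 19), (205, [38, -25, -4], 18), (240, [37, -8, -1], 15), (265, [36, 5, 0], 13), (295, [36, 21, 3], 10), (308, [33, 30, 14], 0), (325, [33, 40, 14], 0)]
175 [(172, [27, -47, 13], 1), (188, [37, -31, -20], 34), (205, [37, -23, -20], 34), (240, [37, -7, -18], 32), (265, [36, 5, -17], 30), (295, [35, 20, -13], 27), (308, [35, 26, -14], 27), (325, [27, 40, 12], 2)]
190 [(172, [34, -36, -31], 44), (188, [34, -29, -31], 44), (205, [34, -21, -32], 45), (240, [35, -6, -33], 47), (265, [35, 5, -35], 48), (295, [35, 18, -35], 49), (308, [35, 23, -35], 48), (325, [18, 40, 14], 0)]
210 [(172, [24, -37, -31], 45), (188, [25, -29, -32], 45), (205, [25, -22, -33], 46), (240, [25, -6, -34], 47), (265, [26, 5, -35], 49), (295, [27, 18, -37], 51), (308, [27, 23, -37], 51), (325, [5, 41, 14], 0)]
240 [(172, [9, -38, -31], 44), (188, [9, -31, -30], 44), (205, [9, -23, -31], 45), (240, [10, -6, -33], 46), (265, [11, 5, -34], 48), (295, [12, 18, -36], 50), (308, [-15, 32, 14], 0), (325, [-15, 43, 15], 0)]
270 [(172, [-8, -40, -30], 43), (188, [7, -27, -52], 66), (205, [11, -19, -59], 73), (240, [-5, -7, -33], 47), (265, [-5, 5, -33], 47), (295, [-4, 19, -36], 50), (308, [7, 22, -53], 66), (325, [11, 28, -58], 72)]
290 [(172, [12, -28, -72], 86), (188, [12, -22, -72], 86), (205, [8, -18, -67], 81), (240, [-17, -7, -32], 46), (265, [-16, 5, -34], 48), (295, [-15, 19, -36], 50), (308, [0, 22, -56], 70), (325, [10, 26, -70], 83)]
305 [(172, [12, -26, -80], 94), (188, [12, -21, -80], 94), (205, [3, -17, -69], 83), (240, [-26, -7, -33], 47), (265, [-24, 5, -35], 49), (295, [-23, 20, -36], 50), (308, [-7, 22, -57], 71), (325, [11, 24, -80], 94)]
310 [(172, [11, -26, -82], 96), (188, [11, -21, -82], 96), (205, [0, -18, -69], 83), (240, [-67, -10, 15], 0), (265, [-67, 6, 15], 0), (295, [-27, 20, -35], 49), (308, [-9, 22, -57], 71), (325, [12, 23, -83], 97)]
```

Run:
```python
from m import *
import pickle
g=pickle.load(open("w1.pkl","rb")); P=cloud(g); Q=(P-g["s"]["tcp_pos"])@np.array(g["s"]["orientation"])*1000
for v in (252,257,262,270,285,300): print(v,[(u,Q[v,u].round(0).astype(int).tolist()) for u in (130,145,152,159,360,368,376,390)])
f=ctrl.observe(); print(f["joint_pos"].round(1))
```

```text
252 [(130, [-131, -163, 199]), (145, [-132, -145, 201]), (152, [-132, -136, 201]), (159, [-131, -127, 200]), (360, [-132, 122, 201]), (368, [-131, 132, 200]), (376, [-132, 142, 202]), (390, [-131, 159, 201])]
257 [(130, [-138, -164, 200]), (145, [11, -50, -49]), (152, [11, -46, -50]), (159, [9, -45, -46]), (360, [9, 41, -45]), (368, [11, 42, -50]), (376, [11, 46, -48]), (390, [-139, 160, 201])]
262 [(130, [-145, -164, 199]), (145, [11, -48, -53]), (152, [11, -45, -53]), (159, [6, -45, -46]), (360, [7, 40, -47]), (368, [11, 41, -54]), (376, [11, 45, -52]), (390, [-146, 161, 201])]
270 [(130, [7, -55, -53]), (145, [11, -46, -59]), (152, [8, -45, -55]), (159, [3, -45, -47]), (360, [4, 40, -47]), (368, [10, 40, -57]), (376, [11, 43, -59]), (390, [7, 51, -53])]
285 [(130, [11, -49, -68]), (145, [8, -45, -65]), (152, [3, -45, -58]), (159, [-2, -45, -49]), (360, [-2, 40, -50]), (368, [4, 40, -59]), (376, [10, 40, -67]), (390, [11, 45, -68])]
300 [(130, [11, -46, -77]), (145, [3, -45, -66]), (152, [-3, -45, -59]), (159, [-8, -45, -52]), (360, [-8, 40, -52]), (368, [-2, 40, -60]), (376, [5, 40, -69]), (390, [11, 42, -76])]
[ 11.5  14.  -34.8  40.5   0.2  -6. ]
```

The left finger sits on the square tin's lid at (205,145), the right finger is at its edge, and the tin is tilted slightly. The depth map shows the real fingertips end about 46 mm behind the reported TCP when open. So I have to go about 3–4 cm deeper. I ease off, open and rise.

```bash
python3 -m jog '[{"x":0,"y":0,"z":-0.8,"ax":0,"ay":0,"az":0,"hand":0},{"x":0,"y":0,"z":0,"ax":0,"ay":0,"az":0,"hand":1},{"x":0,"y":0,"z":0,"ax":0,"ay":0,"az":0,"hand":1},{"x":0,"y":0,"z":-1,"ax":0,"ay":0,"az":0,"hand":1},{"x":0,"y":0,"z":-5,"ax":0,"ay":0,"az":0,"hand":1},{"x":0,"y":0,"z":-5,"ax":0,"ay":0,"az":0,"hand":1},{"x":0,"y":0,"z":-5,"ax":0,"ay":0,"az":0,"hand":1},{"x":0,"y":0,"z":0,"ax":0,"ay":0,"az":0,"hand":1},{"x":0,"y":0,"z":0,"ax":0,"ay":0,"az":0,"hand":1}]'
python3 - <<'E'
from m import *
g=grab("wrist"); trects(g,.035,.055,.044); P=cloud(g); c=P[(P[...,2]>.035)&(P[...,2]<.055)&(np.hypot(P[...,0]-.464,P[...,1]-.093)<.06)]; print(c[:,2].std(),c.mean(0).round(3)); delta(g["s"],(464,93,200),197)
E
```

```text
t: 18.85
tcp_pos: [0.4635, 0.0939, 0.1753]
orientation: [[-0.954, -0.299, -0.0], [-0.299, 0.954, -0.0], [0.0, -0.0, -1.0]]
wrist_force: [0.1, -0.4, -0.4]
width: 0.0852
grip_force: 0.0
h 0.044 tool xy -76.1 221.3 size 91.6 45.1 ang -1.7 px (454, 196, 53, 83)
h 0.044 tool xy -0.5 -3.1 size 65.3 63.5 ang 1.8 px (219, 130, 71, 70)
h 0.044 tool xy 55.8 -203.7 size 139.2 64.9 ang 0.4 px (0, 14, 72, 166)
0.0012270585478097419 [0.464 0.091 0.045]
tcp [463.5  93.9 175.3] yaw -162.6 shift cm [-0.02 -0.1  -2.47] az 0.007 tilt [-0. -0. -1.]
```

```bash
python3 -m jog '[{"x":-0.05,"y":0,"z":4,"ax":0,"ay":0,"az":0.03,"hand":1},{"x":0,"y":0,"z":5,"ax":0,"ay":0,"az":0,"hand":1},{"x":0,"y":0,"z":5,"ax":0,"ay":0,"az":0,"hand":1},{"x":0,"y":0,"z":2,"ax":0,"ay":0,"az":0,"hand":1},{"x":0,"y":0,"z":0.5,"ax":0,"ay":0,"az":0,"hand":1},{"x":0,"y":0,"z":0,"ax":0,"ay":0,"az":0,"hand":1}]'
cat >> m.py <<'E'
def fingers(g,vs):
    P=cloud(g); Q=(P-g["s"]["tcp_pos"])@np.array(g["s"]["orientation"])*1000
    ok=(abs(Q[...,0])<13)&(Q[...,2]<-30)&(Q[...,2]>-75)&(abs(Q[...,1])<60)&(P[...,2]>vs)
    for sg in (-1,1):
        q=Q[ok&(Q[...,1]*sg>8)]
        if len(q): i=abs(q[:,1]); print("finger",sg,"inner y",(sg*np.percentile(i,3)).round(1),"tip z",np.percentile(q[:,2],98).round(1))
E
python3 - <<'E'
from m import *
g=grab("wrist"); trects(g,.035,.047,.044); fingers(g,.047); print(g["s"]["tcp_pos"].round(4))
E
```

```text
t: 19.65
tcp_pos: [0.4637, 0.0941, 0.0102]
orientation: [[-0.963, -0.271, -0.001], [-0.271, 0.963, -0.0], [0.001, 0.0, -1.0]]
wrist_force: [-0.2, -0.9, 0.1]
width: 0.0856
grip_force: 0.0
h 0.044 tool xy 1.0 -3.6 size 67.0 63.6 ang 0.0 px (173, 191, 146, 128)
finger -1 inner y -39.9 tip z -45.2
finger 1 inner y 44.8 tip z -45.4
[0.4637 0.0941 0.0102]
```

Run:
```python
from m import *
import pickle
for g in (pickle.load(open("wrist.pkl","rb")),pickle.load(open("w1.pkl","rb")),grab("wrist")):
    R=np.array(g["s"]["orientation"]); print((R.T@g["R"]).round(3).tolist(),(R.T@(g["c"]-g["s"]["tcp_pos"])).round(4),g["cx"],g["cy"])
    P=cloud(g); Q=(P-g["s"]["tcp_pos"])@R*1000
    ok=(abs(Q[...,0])<13)&(Q[...,2]<-40)&(Q[...,2]>-60)&(abs(Q[...,1])<60)
    for sg in(-1,1):
        w=np.argwhere(ok&(Q[...,1]*sg>8)); print(sg, w[:,1].min(),w[:,1].max(),w[:,0].min())
```

```text
[[0.001, -0.944, -0.329], [1.0, 0.001, -0.001], [0.001, -0.329, 0.944]] [ 0.0848 -0.0022 -0.1727] 259.4386196528494 186.3096324926816
-1 115 163 255
1 356 404 255
[[0.001, -0.944, -0.329], [1.0, 0.001, -0.001], [0.001, -0.329, 0.944]] [ 0.0849 -0.0022 -0.1727] 259.4386196528494 186.3096324926816
-1 114 163 255
1 356 404 255
[[0.001, -0.945, -0.328], [1.0, 0.0, 0.002], [-0.001, -0.328, 0.945]] [ 0.0848  0.0022 -0.1727] 259.4386196528494 186.3096324926816
-1 114 163 255
1 356 405 255
```

The wrist calibration carries a ~2.4 mm lateral bias that flips with the wrist, so from here I compare each object with the fingers in the same picture. I shift −6 mm in y and descend around the tin.

```bash
python3 -m jog '[{"x":0.05,"y":-0.6,"z":0,"ax":0,"ay":0,"az":0,"hand":1},{"x":0,"y":0,"z":0,"ax":0,"ay":0,"az":0,"hand":1},{"x":0,"y":0,"z":1,"ax":0,"ay":0,"az":0,"hand":1},{"x":0,"y":0,"z":1.5,"ax":0,"ay":0,"az":0,"hand":1},{"x":0,"y":0,"z":1.2,"ax":0,"ay":0,"az":0,"hand":1},{"x":0,"y":0,"z":0.2,"ax":0,"ay":0,"az":0,"hand":1},{"x":0,"y":0,"z":0,"ax":0,"ay":0,"az":0,"hand":1}]'
```

```text
t: 20.62
tcp_pos: [0.4651, 0.0884, -0.0289]
orientation: [[-0.963, -0.271, -0.001], [-0.271, 0.963, -0.0], [0.001, 0.0, -1.0]]
wrist_force: [0.5, 0.5, 0.5]
width: 0.0852
grip_force: 0.0
```

```bash
python3 -m jog '[{"x":0,"y":0,"z":0,"ax":0,"ay":0,"az":0,"hand":0},{"x":0,"y":0,"z":0,"ax":0,"ay":0,"az":0,"hand":0},{"x":0,"y":0,"z":0,"ax":0,"ay":0,"az":0,"hand":0},{"x":0,"y":0,"z":0,"ax":0,"ay":0,"az":0,"hand":0}]'
python3 - <<'E'
from m import *
g=grab("wrist"); trects(g,.038,.05,.044); fingers(g,.05)
E
```

```text
t: 21.12
tcp_pos: [0.4661, 0.0885, -0.0279]
orientation: [[-0.963, -0.271, 0.001], [-0.271, 0.963, 0.0], [-0.001, -0.0, -1.0]]
wrist_force: [0.4, -0.8, 5.5]
width: 0.0633
grip_force: 66.0
h 0.044 tool xy 2.6 2.4 size 87.5 62.9 ang 90.0 px (135, 232, 250, 147)
```

Clean grip, with a width of 63 mm. I lift, turn and carry it towards the square stand, stopping short to look.

```bash
python3 -m jog '[{"x":0,"y":0,"z":-1,"ax":0,"ay":0,"az":0,"hand":0},{"x":0,"y":0,"z":-4,"ax":0,"ay":0,"az":0,"hand":0},{"x":0,"y":0,"z":-5,"ax":0,"ay":0,"az":0,"hand":0},{"x":0,"y":0,"z":0,"ax":0,"ay":0,"az":0.154,"hand":0},{"x":0,"y":0,"z":0,"ax":0,"ay":0,"az":0.154,"hand":0},{"x":0,"y":0,"z":0,"ax":0,"ay":0,"az":0.154,"hand":0},{"x":0,"y":0,"z":0,"ax":0,"ay":0,"az":0.154,"hand":0},{"x":-4,"y":-1.5,"z":0,"ax":0,"ay":0,"az":0,"hand":0},{"x":-5,"y":-1.9,"z":0,"ax":0,"ay":0,"az":0,"hand":0},{"x":-5.5,"y":-2.1,"z":0,"ax":0,"ay":0,"az":0,"hand":0}]'
python3 -m jog '[{"x":-5.5,"y":-2.1,"z":0,"ax":0,"ay":0,"az":0,"hand":0},{"x":-5.5,"y":-2.1,"z":0,"ax":0,"ay":0,"az":0,"hand":0},{"x":-5,"y":-1.9,"z":0,"ax":0,"ay":0,"az":0,"hand":0},{"x":-3.7,"y":-1.4,"z":0,"ax":0,"ay":0,"az":0,"hand":0},{"x":0,"y":0,"z":0,"ax":0,"ay":0,"az":0,"hand":0},{"x":0,"y":0,"z":0,"ax":0,"ay":0,"az":0,"hand":0}]'
python3 - <<'E'
from m import *
g=grab("wrist"); s=g["s"]; cv2.imwrite("pics/w8.png",g["img"]); print(s["joint_pos"].round(1))
trects(g,.006,.02,.012); z=s["tcp_pos"][2]+.0279+.044; trects(g,z-.005,z+.005,z); fingers(g,z+.006); delta(s,(679,-126,100),160.4)
P=cloud(g)
E
```

```text
t: 22.42
tcp_pos: [0.5842, -0.0127, 0.0719]
orientation: [[-0.942, 0.334, -0.0], [0.334, 0.942, 0.0], [0.0, 0.0, -1.0]]
wrist_force: [0.9, 0.4, -0.4]
width: 0.0632
grip_force: 66.4
t: 23.18
tcp_pos: [0.743, -0.1482, 0.0709]
orientation: [[-0.942, 0.335, -0.002], [0.335, 0.942, 0.001], [0.002, 0.0, -1.0]]
wrist_force: [-0.4, 0.4, -1.3]
width: 0.0634
grip_force: 66.4
[-11.3  39.1  13.2  64.2   0.    8.3]
h 0.012 tool xy -76.2 151.6 size 98.2 90.4 ang -36.7 px (372, 209, 140, 114)
h 0.012 tool xy -26.4 118.1 size 91.8 10.7 ang 53.1 px (360, 193, 114, 69)
h 0.012 tool xy 69.4 -0.2 size 88.3 88.3 ang 88.3 px (183, 19, 143, 143)
h 0.1428012238741324 tool xy 3.8 2.5 size 86.5 62.3 ang -90.0 px (138, 233, 247, 146)
tcp [ 743.  -148.2   70.9] yaw 160.4 shift cm [ 6.78 -0.05 -2.9 ] az 0.0 tilt [-0.002  0.001 -1.   ]
```

View pics/w8.png

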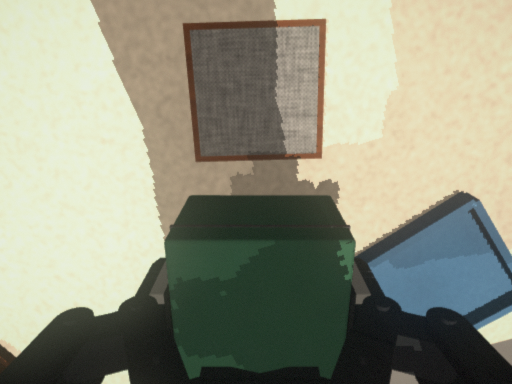

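The stand is at (256,90) and the held tin at (260,290), almost lined up. I turn −1.7°, shift 67 mm and go down.

```bash
python3 -m jog '[{"x":3,"y":0,"z":0,"ax":0,"ay":0,"az":-0.03,"hand":0},{"x":3.7,"y":-0.05,"z":1.5,"ax":0,"ay":0,"az":0,"hand":0},{"x":0,"y":0,"z":3,"ax":0,"ay":0,"az":0,"hand":0},{"x":0,"y":0,"z":2,"ax":0,"ay":0,"az":0,"hand":0},{"x":0,"y":0,"z":0.8,"ax":0,"ay":0,"az":0,"hand":0},{"x":0,"y":0,"z":0,"ax":0,"ay":0,"az":0,"hand":0},{"x":0,"y":0,"z":0,"ax":0,"ay":0,"az":0,"hand":0}]'
python3 - <<'E'
from m import *
g=grab("wrist"); s=g["s"]; P=cloud(g)
trects(g,.006,.016,.012); z=s["tcp_pos"][2]+.0279+.044; trects(g,z-.004,z+.004,z)
E
```

```text
t: 24.1
tcp_pos: [0.6814, -0.128, -0.0006]
orientation: [[-0.952, 0.307, 0.001], [0.307, 0.952, -0.0], [-0.001, 0.0, -1.0]]
wrist_force: [-0.5, 0.0, -1.0]
width: 0.0636
grip_force: 66.4
h 0.012 tool xy 31.1 1.5 size 88.4 37.6 ang 90.0 px (167, 148, 184, 73)
h 0.07129970218279433 tool xy 3.5 1.5 size 77.9 62.1 ang -90.0 px (147, 234, 223, 145)
```

```bash
python3 -m jog '[{"x":0.28,"y":-0.08,"z":0.6,"ax":0,"ay":0,"az":0,"hand":0},{"x":0,"y":0,"z":0.5,"ax":0,"ay":0,"az":0,"hand":0},{"x":0,"y":0,"z":0.2,"ax":0,"ay":0,"az":0,"hand":0},{"x":0,"y":0,"z":0.15,"ax":0,"ay":0,"az":0,"hand":0},{"x":0,"y":0,"z":0.1,"ax":0,"ay":0,"az":0,"hand":0},{"x":0,"y":0,"z":0,"ax":0,"ay":0,"az":0,"hand":0}]'
```

```text
t: 24.9
tcp_pos: [0.6772, -0.1277, -0.0158]
orientation: [[-0.952, 0.307, -0.0], [0.307, 0.952, -0.0], [0.0, -0.0, -1.0]]
wrist_force: [-4.9, 1.4, 7.0]
width: 0.0634
grip_force: 67.5
```

```bash
python3 -m jog '[{"x":0,"y":0,"z":0,"ax":0,"ay":0,"az":0,"hand":1},{"x":0,"y":0,"z":0,"ax":0,"ay":0,"az":0,"hand":1},{"x":0,"y":0,"z":0,"ax":0,"ay":0,"az":0,"hand":1},{"x":0,"y":0,"z":-2,"ax":0,"ay":0,"az":0,"hand":1},{"x":0,"y":0,"z":-4,"ax":0,"ay":0,"az":0,"hand":1},{"x":0,"y":0,"z":-5,"ax":0,"ay":0,"az":0,"hand":1},{"x":0,"y":0,"z":-5,"ax":0,"ay":0,"az":0,"hand":1},{"x":0,"y":0,"z":-4,"ax":0,"ay":0,"az":0,"hand":1},{"x":0,"y":0,"z":0,"ax":0,"ay":0,"az":0,"hand":1}]'
python3 - <<'E'
from m import *
g=grab("wrist"); print(g["s"]["joint_pos"].round(1)); trects(g,.006,.02,.012);trects(g,.05,.06,.056)
g=grab("top"); 
for lo,hi,h in [(.006,.02,.012),(.05,.065,.056)]: print(h,rects(g,(.6,.76,-.21,-.05),lo,hi,h))
for lo,hi,h in [(.006,.02,.012),(.044,.06,.05)]: print(h,rects(g,(.40,.54,.25,.40),lo,hi,h),rects(g,(.38,.52,-.42,-.28),lo,hi,h))
print(rects(g,(.35,.6,-.25,.0),.035,.055,.044)); delta(ctrl.observe(),(472,-123,180),197)
E
```

```text
t: 26.02
tcp_pos: [0.6804, -0.1282, 0.1893]
orientation: [[-0.952, 0.307, 0.009], [0.307, 0.952, -0.002], [-0.009, 0.001, -1.0]]
wrist_force: [0.1, 0.2, -0.9]
width: 0.0856
grip_force: 0.0
[-10.7  28.   10.3  71.8   0.    7.2]
h 0.012 tool xy -187.5 -268.3 size 95.0 25.6 ang -66.2 px (0, 291, 78, 31)
h 0.012 tool xy -146.2 144.2 size 97.7 97.4 ang 55.5 px (325, 225, 107, 92)
h 0.012 tool xy -98.2 111.1 size 105.1 9.5 ang 54.6 px (317, 214, 80, 50)
h 0.012 tool xy -51.1 -219.8 size 47.8 32.4 ang -34.2 px (33, 184, 42, 39)
h 0.012 tool xy 5.8 2.1 size 88.5 88.2 ang -0.0 px (216, 106, 88, 84)
h 0.012 tool xy 88.2 224.5 size 120.1 53.0 ang -7.6 px (459, 0, 53, 130)
h 0.056 tool xy 6.1 1.7 size 63.8 63.8 ang 90.0 px (224, 125, 71, 68)
0.012 [(687, -97, 88, 23, -17.7, 0.012, 63)]
0.056 [(685, -103, 64, 9, -17.8, 0.055, 40)]
0.012 [(471, 327, 106, 65, 11.1, 0.012, 86)] [(457, -344, 68, 68, 45.2, 0.011, 96)]
0.05 [(470, 323, 82, 36, 19.3, 0.049, 60)] [(457, -343, 45, 41, -89.2, 0.05, 40)]
[]
tcp [ 677.9 -127.8  184.4] yaw 162.1 shift cm [19.74 -5.86  0.4 ] az -0.609 tilt [ 0.002 -0.    -1.   ]
```

The square tin is centred to within 0.5 mm. Now to the long box.

```bash
python3 -m jog '[{"x":4.9,"y":-1.46,"z":0,"ax":0,"ay":0,"az":0,"hand":1},{"x":4.9,"y":-1.46,"z":0,"ax":0,"ay":0,"az":0,"hand":1},{"x":4.9,"y":-1.46,"z":0,"ax":0,"ay":0,"az":0,"hand":1},{"x":5,"y":-1.46,"z":0,"ax":0,"ay":0,"az":0,"hand":1},{"x":0,"y":0,"z":0,"ax":0,"ay":0,"az":-0.152,"hand":1},{"x":0,"y":0,"z":0,"ax":0,"ay":0,"az":-0.152,"hand":1},{"x":0,"y":0,"z":0,"ax":0,"ay":0,"az":-0.152,"hand":1},{"x":0,"y":0,"z":0,"ax":0,"ay":0,"az":-0.153,"hand":1},{"x":0,"y":0,"z":0,"ax":0,"ay":0,"az":0,"hand":1},{"x":0,"y":0,"z":0,"ax":0,"ay":0,"az":0,"hand":1}]'
python3 - <<'E'
from m import *
g=grab("wrist"); print(g["s"]["joint_pos"].round(1)); trects(g,.035,.055,.044); fingers(g,.06); print(g["s"]["tcp_pos"])
E
```

```text
t: 27.38
tcp_pos: [0.4715, -0.1227, 0.1824]
orientation: [[-0.957, -0.29, -0.001], [-0.29, 0.957, 0.0], [0.001, 0.001, -1.0]]
wrist_force: [-0.1, -0.0, -0.9]
width: 0.0855
grip_force: 0.0
[-14.6   6.5 -19.7  63.9  -0.  -31.5]
h 0.044 tool xy -173.0 -62.8 size 86.4 51.6 ang 86.2 px (165, 295, 76, 41)
h 0.044 tool xy -1.1 2.1 size 139.9 60.3 ang -0.2 px (225, 87, 68, 145)
h 0.044 tool xy 76.0 -199.7 size 47.7 43.9 ang 13.9 px (0, 48, 53, 57)
finger -1 inner y -40.0 tip z -45.2
finger 1 inner y 44.8 tip z -45.4
[ 0.47149912 -0.12270256  0.18236786]
```

```bash
python3 -m jog '[{"x":-0.1,"y":0,"z":4,"ax":0,"ay":0,"az":0,"hand":1},{"x":0,"y":0,"z":6,"ax":0,"ay":0,"az":0,"hand":1},{"x":0,"y":0,"z":5,"ax":0,"ay":0,"az":0,"hand":1},{"x":0,"y":0,"z":3.5,"ax":0,"ay":0,"az":0,"hand":1},{"x":0,"y":0,"z":2,"ax":0,"ay":0,"az":0,"hand":1},{"x":0,"y":0,"z":0.6,"ax":0,"ay":0,"az":0,"hand":1},{"x":0,"y":0,"z":0,"ax":0,"ay":0,"az":0,"hand":1},{"x":0,"y":0,"z":0,"ax":0,"ay":0,"az":0,"hand":1}]'
python3 -m jog '[{"x":0,"y":0,"z":0,"ax":0,"ay":0,"az":0,"hand":0},{"x":0,"y":0,"z":0,"ax":0,"ay":0,"az":0,"hand":0},{"x":0,"y":0,"z":0,"ax":0,"ay":0,"az":0,"hand":0},{"x":0,"y":0,"z":0,"ax":0,"ay":0,"az":0,"hand":0}]'
```

```text
t: 28.42
tcp_pos: [0.474, -0.1228, -0.027]
orientation: [[-0.956, -0.293, 0.002], [-0.293, 0.956, -0.0], [-0.002, -0.001, -1.0]]
wrist_force: [-0.8, -0.5, 0.3]
width: 0.0852
grip_force: 0.0
t: 28.92
tcp_pos: [0.4738, -0.1226, -0.027]
orientation: [[-0.956, -0.293, 0.002], [-0.293, 0.956, 0.0], [-0.002, -0.0, -1.0]]
wrist_force: [-1.4, 1.2, 6.0]
width: 0.0596
grip_force: 65.6
```

The long box is gripped at a width of 60 mm. I lift, turn and carry it towards the long stand.

```bash
python3 -m jog '[{"x":0,"y":0,"z":-1,"ax":0,"ay":0,"az":0,"hand":0},{"x":0,"y":0,"z":-4,"ax":0,"ay":0,"az":0,"hand":0},{"x":0,"y":0,"z":-6,"ax":0,"ay":0,"az":0,"hand":0},{"x":0,"y":0,"z":-5,"ax":0,"ay":0,"az":0,"hand":0},{"x":0,"y":0,"z":0,"ax":0,"ay":0,"az":0.126,"hand":0},{"x":0,"y":0,"z":0,"ax":0,"ay":0,"az":0.126,"hand":0},{"x":0,"y":0,"z":0,"ax":0,"ay":0,"az":0.126,"hand":0},{"x":0,"y":0,"z":0,"ax":0,"ay":0,"az":0.126,"hand":0},{"x":-1.5,"y":2.5,"z":0,"ax":0,"ay":0,"az":0,"hand":0},{"x":-2.6,"y":4.1,"z":0,"ax":0,"ay":0,"az":0,"hand":0}]'
python3 -m jog '[{"x":-2.6,"y":4.1,"z":0,"ax":0,"ay":0,"az":0,"hand":0},{"x":-2.6,"y":4.1,"z":0,"ax":0,"ay":0,"az":0,"hand":0},{"x":-2.6,"y":4.1,"z":0,"ax":0,"ay":0,"az":0,"hand":0},{"x":-2.6,"y":4.1,"z":0,"ax":0,"ay":0,"az":0,"hand":0},{"x":-2.6,"y":4.1,"z":0,"ax":0,"ay":0,"az":0,"hand":0},{"x":-1,"y":1.6,"z":0,"ax":0,"ay":0,"az":0,"hand":0},{"x":0,"y":0,"z":0,"ax":0,"ay":0,"az":0,"hand":0},{"x":0,"y":0,"z":0,"ax":0,"ay":0,"az":0,"hand":0}]'
python3 - <<'E'
from m import *
g=grab("wrist"); s=g["s"]; cv2.imwrite("pics/w9.png",g["img"]); print(s["joint_pos"].round(1),s["wrist_force"].round(1))
trects(g,.006,.02,.012); z=s["tcp_pos"][2]+.027+.044; trects(g,z-.006,z+.006,z); delta(s,(650,133.5,100),168.3)
E
```

```text
t: 30.18
tcp_pos: [0.526, -0.0667, 0.1323]
orientation: [[-0.978, 0.208, -0.001], [0.208, 0.978, -0.0], [0.001, -0.001, -1.0]]
wrist_force: [0.7, 0.5, -3.6]
width: 0.0596
grip_force: 66.8
t: 31.18
tcp_pos: [0.7081, 0.1204, 0.1317]
orientation: [[-0.979, 0.206, -0.002], [0.206, 0.979, -0.001], [0.001, -0.001, -1.0]]
wrist_force: [-0.6, -0.5, -5.1]
width: 0.0592
grip_force: 66.8
[ 9.7 32.8 10.5 67.8 -0.  21.5] [-0.6 -0.5 -5.1]
h 0.012 tool xy -129.2 -137.5 size 67.9 6.9 ang 61.3 px (94, 277, 55, 30)
h 0.012 tool xy -23.4 -213.9 size 90.1 31.5 ang 5.2 px (0, 145, 44, 95)
h 0.012 tool xy 96.4 3.1 size 84.4 76.6 ang 90.0 px (206, 0, 110, 104)
h 0.20265423129244975 tool xy 22.3 2.1 size 100.9 83.2 ang -0.0 px (142, 115, 236, 263)
tcp [708.1 120.4 131.7] yaw 168.1 shift cm [5.95 0.09 3.17] az -0.003 tilt [-0.002 -0.001 -1.   ]
```

View pics/w9.png

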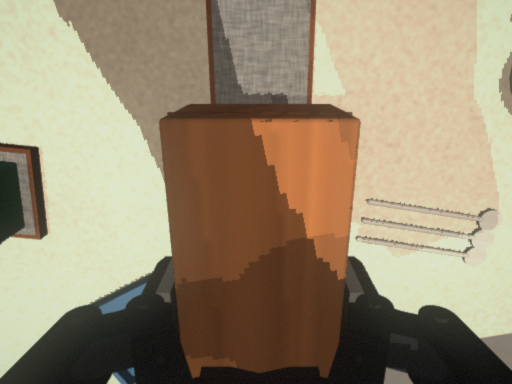

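The stand is at (260,50), partly out of view and parallel to the held box at (260,240). I shift 57 mm and go down to look at the front edge.

```bash
python3 -m jog '[{"x":2.8,"y":0.1,"z":1,"ax":0,"ay":0,"az":0,"hand":0},{"x":2.8,"y":0,"z":2.5,"ax":0,"ay":0,"az":0,"hand":0},{"x":0,"y":0,"z":4,"ax":0,"ay":0,"az":0,"hand":0},{"x":0,"y":0,"z":3,"ax":0,"ay":0,"az":0,"hand":0},{"x":0,"y":0,"z":1.5,"ax":0,"ay":0,"az":0,"hand":0},{"x":0,"y":0,"z":0,"ax":0,"ay":0,"az":0,"hand":0},{"x":0,"y":0,"z":0,"ax":0,"ay":0,"az":0,"hand":0}]'
python3 - <<'E'
from m import *
g=grab("wrist"); s=g["s"]; cv2.imwrite("pics/w10.png",g["img"])
trects(g,.006,.017,.012); z=s["tcp_pos"][2]+.027+.044; trects(g,z-.005,z+.005,z)
E
```

```text
t: 32.1
tcp_pos: [0.6557, 0.1336, 0.0135]
orientation: [[-0.979, 0.206, 0.002], [0.206, 0.979, 0.0], [-0.002, 0.001, -1.0]]
wrist_force: [0.1, 0.4, -4.1]
width: 0.0592
grip_force: 66.8
h 0.012 tool xy 77.8 0.7 size 84.5 22.9 ang 89.3 px (169, 61, 176, 50)
h 0.08454316381552203 tool xy 22.1 1.3 size 100.8 81.4 ang -0.0 px (142, 116, 231, 262)
```

```bash
python3 -m jog '[{"x":0.45,"y":-0.1,"z":0.8,"ax":0,"ay":0,"az":0,"hand":0},{"x":0,"y":0,"z":0.8,"ax":0,"ay":0,"az":0,"hand":0},{"x":0,"y":0,"z":0,"ax":0,"ay":0,"az":0,"hand":0},{"x":0,"y":0,"z":0,"ax":0,"ay":0,"az":0,"hand":0}]'
python3 - <<'E'
from m import *
g=grab("wrist"); s=g["s"]
trects(g,.006,.017,.012); z=s["tcp_pos"][2]+.027+.044; trects(g,z-.005,z+.005,z)
E
```

```text
t: 32.65
tcp_pos: [0.6499, 0.1336, -0.0041]
orientation: [[-0.979, 0.205, -0.0], [0.205, 0.979, -0.0], [0.0, -0.0, -1.0]]
wrist_force: [-0.0, 1.1, -3.3]
width: 0.0591
grip_force: 66.8
h 0.012 tool xy 75.4 1.9 size 84.4 15.8 ang 90.0 px (163, 74, 193, 38)
h 0.06689460788451845 tool xy 22.1 2.1 size 100.6 83.1 ang -0.0 px (142, 116, 236, 262)
```

```bash
python3 -m jog '[{"x":-0.1,"y":0,"z":0.5,"ax":0,"ay":0,"az":0,"hand":0},{"x":0,"y":0,"z":0.3,"ax":0,"ay":0,"az":0,"hand":0},{"x":0,"y":0,"z":0.2,"ax":0,"ay":0,"az":0,"hand":0},{"x":0,"y":0,"z":0.1,"ax":0,"ay":0,"az":0,"hand":0},{"x":0,"y":0,"z":0,"ax":0,"ay":0,"az":0,"hand":0}]'
```

```text
t: 33.33
tcp_pos: [0.6509, 0.1334, -0.0149]
orientation: [[-0.979, 0.205, 0.0], [0.205, 0.979, -0.0], [-0.0, 0.0, -1.0]]
wrist_force: [-0.1, 0.0, -3.1]
width: 0.0596
grip_force: 67.1
```

Not quite in contact yet.

```bash
python3 -m jog '[{"x":0,"y":0,"z":0.1,"ax":0,"ay":0,"az":0,"hand":0},{"x":0,"y":0,"z":0,"ax":0,"ay":0,"az":0,"hand":0}]'; python3 -m jog '[{"x":0,"y":0,"z":0.1,"ax":0,"ay":0,"az":0,"hand":0},{"x":0,"y":0,"z":0,"ax":0,"ay":0,"az":0,"hand":0}]'
```

```text
t: 33.58
tcp_pos: [0.651, 0.1334, -0.015]
orientation: [[-0.979, 0.205, 0.001], [0.205, 0.979, -0.0], [-0.001, 0.0, -1.0]]
wrist_force: [-4.1, -1.0, 5.0]
width: 0.0596
grip_force: 67.8
t: 33.83
tcp_pos: [0.6511, 0.1334, -0.015]
orientation: [[-0.979, 0.205, 0.001], [0.205, 0.979, 0.0], [-0.001, 0.0, -1.0]]
wrist_force: [-7.5, -0.5, 13.1]
width: 0.0597
grip_force: 68.8
```

```bash
python3 -m jog '[{"x":0,"y":0,"z":0,"ax":0,"ay":0,"az":0,"hand":1},{"x":0,"y":0,"z":0,"ax":0,"ay":0,"az":0,"hand":1},{"x":0,"y":0,"z":0,"ax":0,"ay":0,"az":0,"hand":1},{"x":0,"y":0,"z":-2,"ax":0,"ay":0,"az":0,"hand":1},{"x":0,"y":0,"z":-4,"ax":0,"ay":0,"az":0,"hand":1},{"x":0,"y":0,"z":-5,"ax":0,"ay":0,"az":0,"hand":1},{"x":0,"y":0,"z":-5,"ax":0,"ay":0,"az":0,"hand":1},{"x":0,"y":0,"z":-5,"ax":0,"ay":0,"az":0,"hand":1},{"x":0,"y":0,"z":0,"ax":0,"ay":0,"az":0,"hand":1},{"x":0,"y":0,"z":0,"ax":0,"ay":0,"az":0,"hand":1}]'
python3 - <<'E'
from m import *
g=grab("wrist"); trects(g,.006,.02,.012);trects(g,.05,.06,.056); delta(g["s"],(470,327.5,200),199.5)
E
```

```text
t: 35.08
tcp_pos: [0.6507, 0.1333, 0.1924]
orientation: [[-0.979, 0.205, -0.0], [0.205, 0.979, -0.0], [0.0, -0.0, -1.0]]
wrist_force: [0.1, 0.2, 0.4]
width: 0.0853
grip_force: 0.0
h 0.012 tool xy -242.5 -117.7 size 95.7 77.8 ang -30.1 px (144, 299, 66, 74)
h 0.012 tool xy -211.9 -80.3 size 106.7 16.4 ang -33.4 px (164, 287, 53, 61)
h 0.012 tool xy -78.4 -243.4 size 91.0 86.9 ang 6.0 px (0, 180, 84, 80)
h 0.012 tool xy -50.3 40.9 size 58.0 7.9 ang -0.1 px (290, 173, 9, 50)
h 0.012 tool xy 31.4 220.6 size 73.9 25.7 ang 8.7 px (457, 89, 40, 72)
h 0.012 tool xy 2.4 2.5 size 163.2 84.2 ang -0.2 px (217, 70, 86, 153)
h 0.056 tool xy -78.7 -237.7 size 66.8 52.5 ang 6.1 px (0, 209, 51, 61)
h 0.056 tool xy 27.6 215.8 size 65.0 18.6 ang -0.1 px (484, 99, 28, 72)
h 0.056 tool xy 2.1 2.6 size 139.4 59.9 ang -0.1 px (226, 85, 69, 146)
tcp [650.7 133.3 192.4] yaw 168.1 shift cm [21.68 15.29 -0.75] az -0.547 tilt [-0. -0. -1.]
```

The long box is centred to within 0.5 mm. Now back to the oval tin to mend its offset.

```bash
python3 -m jog '[{"x":4.33,"y":3.06,"z":0,"ax":0,"ay":0,"az":0,"hand":1},{"x":4.33,"y":3.06,"z":0,"ax":0,"ay":0,"az":0,"hand":1},{"x":4.33,"y":3.06,"z":0,"ax":0,"ay":0,"az":0,"hand":1},{"x":4.33,"y":3.06,"z":0,"ax":0,"ay":0,"az":0,"hand":1},{"x":4.33,"y":3.06,"z":0,"ax":0,"ay":0,"az":0,"hand":1},{"x":0,"y":0,"z":0,"ax":0,"ay":0,"az":-0.137,"hand":1},{"x":0,"y":0,"z":0,"ax":0,"ay":0,"az":-0.137,"hand":1},{"x":0,"y":0,"z":0,"ax":0,"ay":0,"az":-0.137,"hand":1},{"x":0,"y":0,"z":0,"ax":0,"ay":0,"az":-0.136,"hand":1},{"x":0,"y":0,"z":0,"ax":0,"ay":0,"az":0,"hand":1}]'
python3 - <<'E'
from m import *
g=grab("wrist"); trects(g,.006,.02,.012);trects(g,.046,.06,.05); fingers(g,.06); print(g["s"]["tcp_pos"].round(4))
cv2.imwrite("pics/w11.png",cv2.resize(g["img"][80:240,180:340],None,fx=3,fy=3))
E
```

```text
t: 36.38
tcp_pos: [0.4694, 0.327, 0.1912]
orientation: [[-0.943, -0.332, -0.003], [-0.332, 0.943, -0.002], [0.003, -0.001, -1.0]]
wrist_force: [0.4, -0.1, -0.4]
width: 0.0855
grip_force: 0.0
h 0.012 tool xy -185.5 -10.1 size 77.4 29.8 ang -85.4 px (217, 290, 63, 23)
h 0.012 tool xy -105.4 -237.9 size 168.2 85.5 ang 31.1 px (30, 165, 83, 144)
h 0.012 tool xy 0.5 3.7 size 103.1 58.1 ang 0.3 px (233, 102, 56, 97)
h 0.05 tool xy -187.3 -10.7 size 79.1 33.6 ang -85.8 px (212, 311, 70, 27)
h 0.05 tool xy -108.1 -240.7 size 149.8 63.6 ang 31.3 px (0, 193, 82, 130)
h 0.05 tool xy -1.2 1.2 size 83.4 33.9 ang 1.0 px (240, 119, 36, 86)
finger -1 inner y -39.9 tip z -45.2
finger 1 inner y 44.8 tip z -45.4
[0.4694 0.327  0.1912]
```

View pics/w11.png

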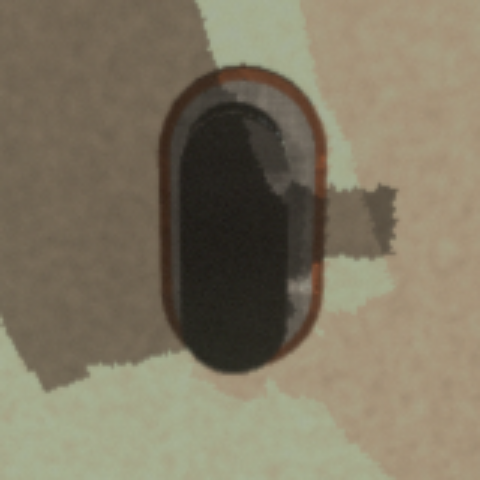

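The oval tin is about 2.5 mm left of its stand's centre: tin at (233,235), stand at (243,220) in the crop. I centre the hand on the stand, close on the tin to slide it into line, and release.

```bash
python3 -m jog '[{"x":0,"y":0.13,"z":4,"ax":0,"ay":0,"az":0,"hand":1},{"x":0,"y":0,"z":6,"ax":0,"ay":0,"az":0,"hand":1},{"x":0,"y":0,"z":5,"ax":0,"ay":0,"az":0,"hand":1},{"x":0,"y":0,"z":3.5,"ax":0,"ay":0,"az":0,"hand":1},{"x":0,"y":0,"z":1.9,"ax":0,"ay":0,"az":0,"hand":1},{"x":0,"y":0,"z":0,"ax":0,"ay":0,"az":0,"hand":1},{"x":0,"y":0,"z":0,"ax":0,"ay":0,"az":0,"hand":0.6},{"x":0,"y":0,"z":0,"ax":0,"ay":0,"az":0,"hand":0.5},{"x":0,"y":0,"z":0,"ax":0,"ay":0,"az":0,"hand":0.45},{"x":0,"y":0,"z":0,"ax":0,"ay":0,"az":0,"hand":0.42}]'
python3 -m jog '[{"x":0,"y":0,"z":0,"ax":0,"ay":0,"az":0,"hand":0.4},{"x":0,"y":0,"z":0,"ax":0,"ay":0,"az":0,"hand":0.39},{"x":0,"y":0,"z":0,"ax":0,"ay":0,"az":0,"hand":0.38},{"x":0,"y":0,"z":0,"ax":0,"ay":0,"az":0,"hand":0.38}]'
python3 - <<'E'
from m import *
g=grab("wrist"); trects(g,.006,.016,.012);trects(g,.046,.054,.05)
E
```

```text
t: 37.67
tcp_pos: [0.4706, 0.3288, -0.0103]
orientation: [[-0.943, -0.333, 0.001], [-0.333, 0.943, 0.0], [-0.001, -0.0, -1.0]]
wrist_force: [0.5, -0.8, 1.4]
width: 0.0356
grip_force: 0.8
t: 38.17
tcp_pos: [0.4704, 0.3289, -0.0105]
orientation: [[-0.943, -0.334, 0.001], [-0.334, 0.943, 0.0], [-0.001, -0.0, -1.0]]
wrist_force: [0.6, -2.2, 5.8]
width: 0.0333
grip_force: 45.7
h 0.012 tool xy 26.7 1.6 size 58.5 56.1 ang 89.4 px (197, 139, 123, 113)
h 0.05 tool xy 2.2 0.7 size 80.4 52.9 ang -19.4 px (180, 190, 142, 183)
```

```bash
python3 -m jog '[{"x":0,"y":0,"z":0,"ax":0,"ay":0,"az":0,"hand":0.45},{"x":0,"y":0,"z":0,"ax":0,"ay":0,"az":0,"hand":0.7},{"x":0,"y":0,"z":0,"ax":0,"ay":0,"az":0,"hand":1},{"x":0,"y":0,"z":-2,"ax":0,"ay":0,"az":0,"hand":1},{"x":0,"y":0,"z":-4,"ax":0,"ay":0,"az":0,"hand":1},{"x":0,"y":0,"z":-5,"ax":0,"ay":0,"az":0,"hand":1},{"x":0,"y":0,"z":-5,"ax":0,"ay":0,"az":0,"hand":1},{"x":0,"y":0,"z":-4,"ax":0,"ay":0,"az":0,"hand":1},{"x":0,"y":0,"z":0,"ax":0,"ay":0,"az":0,"hand":1},{"x":0,"y":0,"z":0,"ax":0,"ay":0,"az":0,"hand":1}]'
python3 - <<'E'
from m import *
g=grab("wrist"); trects(g,.006,.02,.012);trects(g,.046,.06,.05)
g=grab("top"); cv2.imwrite("pics/tend.png",g["img"])
for lo,hi,h in [(.006,.02,.012),(.044,.06,.05)]: print(h,rects(g,(.38,.52,-.42,-.28),lo,hi,h),rects(g,(.6,.75,-.45,-.3),lo,hi,h))
E
```

```text
t: 39.48
tcp_pos: [0.4696, 0.3286, 0.1884]
orientation: [[-0.943, -0.334, -0.001], [-0.334, 0.943, -0.0], [0.001, -0.0, -1.0]]
wrist_force: [0.5, -0.0, -0.3]
width: 0.0851
grip_force: 0.0
h 0.012 tool xy -183.3 -11.6 size 75.8 28.9 ang -84.1 px (216, 290, 62, 23)
h 0.012 tool xy -104.1 -239.6 size 168.2 85.3 ang 31.0 px (27, 165, 84, 144)
h 0.012 tool xy 3.4 2.0 size 97.9 58.1 ang 0.3 px (231, 102, 57, 93)
h 0.05 tool xy -186.0 -13.4 size 78.3 31.9 ang -87.8 px (210, 312, 70, 25)
h 0.05 tool xy -106.8 -242.5 size 149.7 63.5 ang 31.3 px (0, 193, 79, 130)
h 0.05 tool xy 0.0 2.8 size 83.5 34.1 ang -0.0 px (241, 118, 38, 87)
0.012 [(459, -342, 72, 67, 13.5, 0.01, 101)] [(663, -362, 49, 37, 40.9, 0.008, 54)]
0.05 [(457, -343, 45, 41, -89.2, 0.05, 39)] []
```

View pics/tend.png

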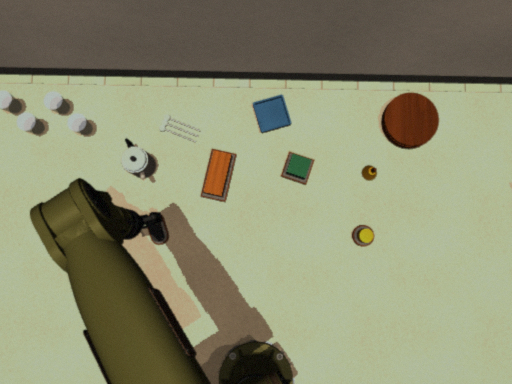

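The last view shows all four boxes on their stands: long (219,175), square (297,168), round (364,235), and oval under the raised hand. The bell (370,172) and the pot (135,160) are where they were. Handing in.

```bash
python3 -c "
from cell import ctrl
print(ctrl.hand_in())"
```

```text
the job is handed in; nothing more can be done
None
```

All four boxes are upright on their matching stands, within about 2 mm of centre, and the job was handed in at about 39.5 s with the bell and pot unmoved; one risk is that my first try at the square tin came down on its lid with about 49 N at the wrist, apparently through the fingertips, not the gripper's body, whose limit is 40 N.

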